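Clamp, mark and pack a batch of stock cartons

ROBOT

A 7-joint arm with a two-finger parallel gripper is mounted at the origin on the work surface. World frame = base frame: x ahead of the robot, y to its left, z up, the work surface at z = 0. Lengths are in m, angles in rad, forces in N, time in s.
With the tool pointing down it reaches from about 0.4 to 0.85 m from the base axis. Payload 10.4 kg.
Tool frame: the origin (TCP) lies at the very end of the fingers, on their centre line; the grasp point (between the pads) lies 19 mm behind it; z points along the fingers, y is the line along which they close (so a half turn about z gives the same grasp; the last joint's range is limited). The gripper opens to 87 mm and grips with 3 to 60 N. Pads are 19 mm wide; open, the fingers measure 117 mm over their backs; the gripper's body (75 mm by 190 mm) begins 51 mm behind the grasp point.
Start: joints at [-0.023, 0.332, -0.065, 1.46, 0.022, 1.35, -0.088], TCP at [0.625, 0, 0.201] pointing down, gripper open.
Joint ranges: [-2.6, 2.6], [-0.5, 2.12], [-1.47, 1.34], [0.16, 2.42], [-1.27, 4.41], [0.06, 2.06], [-2.6, 2.6]. Speed limits (rad/s): [2.22, 2.22, 2.79, 2.79, 3.14, 3.14, 3.14].

INTERFACE

Orientations are given as a unit quaternion [x, y, z, w].
In Python, from bench import * gives the robot as it stands.
- The arm moves only by the tool carry_out, never from a script. Its argument "deltas" is a list of rows, each an object with "hand": the finger opening in mm, from 0 to 87; "dp": the shift along the tool's x, y, z each as a share of 250 mm, from -1 to 1, a list of three; "spin": the turn about the tool's z as a share of pi rad, from -1 to 1. In form: [{"hand": hand, "dp": [dx, dy, dz], "spin": spin}, ...]. A call has 1 to 20 rows; each row is the pose to reach, as a shift and turn from the pose commanded when the call began, along the tool's axes at that moment, turning the shorter way round; what a row does not reach only later rows make up. A row lasts 1/10 s, in which the tool goes at most 50 mm and 8.59 degrees, less where a joint would pass 70% of its speed; a pose out of reach is approached as far as the arm can. A call with a number of a shift or a turn outside -1 to 1 is refused whole. A call with a gripper value outside its range is refused whole. The fingers move at their own pace and stop on an object; "force" is the grip in N (left out, the last holds). Time passes only in rows, so rows that repeat a pose let the fingers close. It gives the time, the measured TCP pose, the force, the opening and the grip force at its end, in the units of the state.
- read_state(): the state, without advancing time (a new reading comes with each control period).
- camera(name): name is "scene" or "side" or "wrist"; returns the picture (480x640x3 uint8, red, green, blue); there is no depth.
- get_calibration(name): a dict with "fx", "fy", "cx", "cy" (pixels), "R" (3x3) and "t" (3): a world point X has camera coordinates R X + t; the wrist camera has in their place "mount" (4x4, takes a point from camera to tool coordinates, whose origin is the TCP and whose axes are the flange's). Camera axes: x right, y down, z forward; pixel columns grow to the right and rows downward; lengths in m; the calibration is good to about 2 mm. A picture is of the moment at which its call begins: read the wrist's pose just before it. get_calibration takes no time and is no camera call.
- close_job(): hands the job in; it is judged then, once.
The state is a dict: "time": time; "joint_positions": joint angles; "joint_vel": joint speeds; "joint_torque": joint torques, N m; "ee_pos": TCP position; "eef_rot": TCP orientation; "ft_force": force on the tool from outside, world axes, zero at the start; "torque": the same for the moment, N m; "width": finger opening in m; "grip_force": force on a finger pad.
Only numpy, scipy, OpenCV 4.12 (cv2) and the standard library are available. Lean on these libraries where they do the work, as an engineer would, in place of code of your own. Each camera call takes 0.05 s, during which the arm holds its last target. There are 200 camera calls.

TASK

Take all the small cartons from the rubber mat and stand them upright in a row in the clamping fixture, then slide the jaw shut so that it holds them all against the fence. Only then press the treadle right down to its stop and hold it there for a second so that the marking bar swings over them, and let it come back up. Slide the jaw wide open before lifting any carton out, then stand all the cartons upright in the grey tray, leaving the jaw wide open and the other things on the bench alone.

Things in the scene. Friction and masses are not known exactly. Their poses are not given: they have to be found in the camera images.
- carton1: a plain brown cardboard carton, 56 mm along its x, 66 mm along its y, 80 mm high, about 0.2 kg; origin at the centre of its underside, z up out of its top. All cartons are alike; only two or three of the four are there in a run, standing on the mat at the start
- carton2: a plain brown cardboard carton, 56 mm along its x, 66 mm along its y, 80 mm high, about 0.2 kg; origin at the centre of its underside, z up out of its top. All cartons are alike; only two or three of the four are there in a run, standing on the mat at the start
- carton3: a plain brown cardboard carton, 56 mm along its x, 66 mm along its y, 80 mm high, about 0.2 kg; origin at the centre of its underside, z up out of its top. All cartons are alike; only two or three of the four are there in a run, standing on the mat at the start
- carton4: a plain brown cardboard carton, 56 mm along its x, 66 mm along its y, 80 mm high, about 0.2 kg; origin at the centre of its underside, z up out of its top. All cartons are alike; only two or three of the four are there in a run, standing on the mat at the start
- mat: black rubber mat, 280 mm (its x) by 220 mm (its y), 4 mm thick, fixed, on which the cartons start; origin at the centre of its underside
- fixture: clamping fixture, fixed: grey base plate 12 mm thick; cartons stand on it in a row along its y, their 56 mm side along its x. Origin on the bench under the middle of the bed, z up, x away from the robot. Bed clear for y from -122 to +122 mm (three cartons). On the robot's side is the aluminium jaw, 236 mm wide, 65 mm deep, top 39 mm above the bench
- fence (a point): middle of the top edge of the fence's face: steel fence along the fixture's y, its face at x = +30 mm in the fixture's frame, top 40 mm above the bench, 20 mm thick. Behind its ends stand hinge posts (fixture x = 52, y = +-129 mm), 70 mm high
- marking_bar (a point): centre of the light black marking bar, linked to the treadle: it lies back beyond the fence (118 mm from the fixture's origin in x, 74 mm above the bench) and, while the treadle is down, swings over and hovers about 10 mm above the carton tops
- jaw (a joint): slide of the jaw, m: 0 is fully closed, 0.060 fully open (towards the fixture's -x). The jaw face is at x = -24.5 mm minus this value in the fixture's frame; closed on cartons it reads about 0.0015. It has about 4 N of friction and stays where it is left; it starts partly open, always wide enough for cartons (0.022 or more)
- jaw_handle (a point): centre of the black grip bar of the jaw: 14 mm thick along the fixture's x, 76 mm long along y, from 51 to 83 mm above the bench (this point is 67 mm above the bench and 45 mm behind the jaw face); free on both sides, pinch it from above across its thickness
- pedal_base: fixed dark steel base of the treadle, 190 mm (its x) by 104 mm (y), 12 mm thick; origin at the centre of its underside. The hinge axis is along its y at x = +75 mm, 26 mm above the bench; the treadle's free end points to its -x (towards the robot) and is raised
- pedal_pad (a point): point to press on the upper face of the treadle plate (steel with black rubber ribs, 84 mm wide, 160 mm long): 115 mm from the hinge axis, 67 mm above the bench when up and 33 mm when at the stop
- pedal (a joint): treadle angle, rad: 0 up (it springs back), 0.30 down at its stop. About 6 N at the pad starts it and about 9 N holds it at the stop
- tray: fixed grey plastic tray, 260 mm (its x) by 110 mm (its y) outside, walls 5 mm thick and 30 mm high, floor 5 mm thick; origin at the centre of its underside. Three cartons fit in a row along its x, each with its 66 mm side along the tray's x
- tape_roll: bystander: roll of brown tape lying flat, 96 mm across, 48 mm high; origin at the centre of its underside
- adapter: bystander: black power adapter, 100 x 50 x 32 mm; origin at the centre of its underside
- router: bystander: white network box, 60 x 90 x 28 mm; origin at the centre of its underside

How it is judged:
On the way, in this order (a step that is already met when the one before it is completed fails the run):
1. all cartons stand in the bed and the jaw is closed on them against the fence (x of carton1 in the frame of fixture between -0.005 and 0.009 m and y of carton1 in the frame of fixture between -0.094 and 0.094 m and z of carton1 in the frame of fixture between 0.005 and 0.019 m and angle between each of carton1, carton2, carton3, carton4's own z axis and vertical below 0.12 rad and x of carton2 in the frame of fixture between -0.005 and 0.009 m and y of carton2 in the frame of fixture between -0.094 and 0.094 m and z of carton2 in the frame of fixture between 0.005 and 0.019 m and x of carton3 in the frame of fixture between -0.005 and 0.009 m and y of carton3 in the frame of fixture between -0.094 and 0.094 m and z of carton3 in the frame of fixture between 0.005 and 0.019 m and x of carton4 in the frame of fixture between -0.005 and 0.009 m and y of carton4 in the frame of fixture between -0.094 and 0.094 m and z of carton4 in the frame of fixture between 0.005 and 0.019 m and value of joint jaw below 0.007 m), for 0.2 s.
2. the treadle is pressed to its stop and held while the cartons are clamped (all of step 1 and value of joint pedal above 0.275 rad), for 0.5 s.
3. the treadle is up again and the jaw is wide open with all cartons still standing in the bed (x of carton1 in the frame of fixture between -0.06 and 0.012 m and y of carton1 in the frame of fixture between -0.094 and 0.094 m and z of carton1 in the frame of fixture between 0.005 and 0.019 m and angle between each of carton1, carton2, carton3, carton4's own z axis and vertical below 0.12 rad and x of carton2 in the frame of fixture between -0.06 and 0.012 m and y of carton2 in the frame of fixture between -0.094 and 0.094 m and z of carton2 in the frame of fixture between 0.005 and 0.019 m and x of carton3 in the frame of fixture between -0.06 and 0.012 m and y of carton3 in the frame of fixture between -0.094 and 0.094 m and z of carton3 in the frame of fixture between 0.005 and 0.019 m and x of carton4 in the frame of fixture between -0.06 and 0.012 m and y of carton4 in the frame of fixture between -0.094 and 0.094 m and z of carton4 in the frame of fixture between 0.005 and 0.019 m and value of joint jaw above 0.04 m and value of joint pedal below 0.04 rad), for 0.1 s.
At the end, for the whole second after the job is handed in: every carton present stands upright (within 0.12 rad) at rest on the tray's floor between its walls; the jaw is at least 40 mm open; the treadle is up (below 0.04 rad) (x of carton1 in the frame of tray between -0.105 and 0.105 m and y of carton1 in the frame of tray between -0.03 and 0.03 m and z of carton1 in the frame of tray between 0 and 0.012 m and angle between each of carton1, carton2, carton3, carton4's own z axis and vertical below 0.12 rad and linear speed of each of carton1, carton2, carton3, carton4 below 0.02 m/s and x of carton2 in the frame of tray between -0.105 and 0.105 m and y of carton2 in the frame of tray between -0.03 and 0.03 m and z of carton2 in the frame of tray between 0 and 0.012 m and x of carton3 in the frame of tray between -0.105 and 0.105 m and y of carton3 in the frame of tray between -0.03 and 0.03 m and z of carton3 in the frame of tray between 0 and 0.012 m and x of carton4 in the frame of tray between -0.105 and 0.105 m and y of carton4 in the frame of tray between -0.03 and 0.03 m and z of carton4 in the frame of tray between 0 and 0.012 m and value of joint jaw above 0.04 m and value of joint pedal below 0.04 rad); the robot touches nothing.
It fails at once if a bystander is moved more than 30 mm (distance of any of tape_roll, adapter, router from where it was at the start of the episode above 0.03 m).
It fails at once if the treadle is pressed before the jaw is closed (value of joint pedal above 0.15 rad and value of joint jaw above 0.012 m).
Of carton1, carton2, carton3, carton4 only 2 to 3 are there at a start; the rules pass over those that are not, and their reading is None.
At some moment in a run one of carton1, carton2, carton3, carton4 may be knocked a few centimetres aside while the robot is not near it.
It also fails if it takes over 210 s, if anything falls off the work surface, if the arm or the gripper's body presses on something with over 40 N, if the wrist force passes 120 N, or if a joint passes its speed limit or range.

## Working session

There is one attempt and no reset: what is moved stays moved. The work goes in short steps, Python scripts to look and compute and a tool call to move; the robot and the scene stay as the last step left them, time stands still between calls to the robot, and variables do not carry over. Pictures are saved under pics/ and viewed, at most 14 in all, crops included, and the job is handed in when it is done.

Besides the shell and the picture viewer there is one more tool, called as name([rows], argument=value, ...), one row to a line, values as JSON. carry_out: Moves the arm, as the interface text tells. Its arguments: {"type":"object","properties":{"deltas":{"type":"array","items":{"type":"object","properties":{"hand":{"type":"number"},"dp":{"type":"array","items":{"type":"number","minimum":-1,"maximum":1}},"spin":{"type":"number","minimum":-1,"maximum":1}}}},"force":{"type":"number"}},"required":["deltas"]}

```bash
mkdir -p pics; ls; python3 - <<'E'
from bench import *
import cv2,numpy as np
s=read_state();print(s)
for n in("scene","side"):
    im=camera(n);cv2.imwrite(f"pics/{n}0.png",im[...,::-1]);c=get_calibration(n);print(n,c)
print(get_calibration("wrist"))
E
```

```text
pics
{'time': 0.0, 'joint_positions': array([-0.02259263,  0.33285383, -0.06467833,  1.46093127,  0.02161344,
        1.34986008, -0.08852536]), 'joint_vel': array([-8.78333028e-04, -3.46545878e-04,  5.20003372e-05, -3.41034721e-04,
       -1.47511351e-03, -6.54587073e-04, -1.28169529e-03]), 'joint_torque': array([-1.20520472e-04, -6.23245955e+01,  2.44190963e-02, -3.89891267e+01,
       -6.13984605e-02,  3.97891912e-02,  1.87085252e-04]), 'ee_pos': array([ 6.24602817e-01, -2.85118226e-05,  2.00469957e-01]), 'eef_rot': array([ 7.07117044e-01,  7.07096193e-01, -5.07706342e-04, -4.49966193e-04]), 'ft_force': array([ 0.69511772,  0.05495581, -0.21368208]), 'torque': array([ 0.01212134, -0.02722091, -0.01502543]), 'grip_force': 0.0, 'width': 0.08686671443845842}
scene {'fx': 567.1248995053626, 'fy': 567.1248995053626, 'cx': 316.90992455078117, 'cy': 239.89722909663246, 'R': array([[ 0.62476683,  0.7808086 ,  0.00208301],
       [ 0.50981402, -0.40590604, -0.75850508],
       [-0.59140178,  0.47495076, -0.6516638 ]]), 't': array([-0.35318934, -0.20300829,  1.61936696])}
side {'fx': 530.5246682381714, 'fy': 530.5246682381714, 'cx': 318.1352753389018, 'cy': 232.19476962718758, 'R': array([[ 0.9621374 , -0.27220278,  0.01404515],
       [-0.18164925, -0.67877699, -0.71152326],
       [ 0.20321214,  0.68203185, -0.70252216]]), 't': array([-0.54157322,  0.16698526,  1.00541588])}
{'fx': 423.59788504575374, 'fy': 423.59788504575374, 'cx': 317.1402219074517, 'cy': 236.42129938918657, 'mount': array([[ 2.01272644e-04, -9.62802049e-01, -2.70207650e-01,
         7.44014850e-02],
       [ 9.99999950e-01,  2.59549887e-04, -1.79945050e-04,
         2.36304168e-04],
       [ 2.43383828e-04, -2.70207600e-01,  9.62802053e-01,
        -1.83043490e-01],
       [ 0.00000000e+00,  0.00000000e+00,  0.00000000e+00,
         1.00000000e+00]])}
```

View pics/scene0.png

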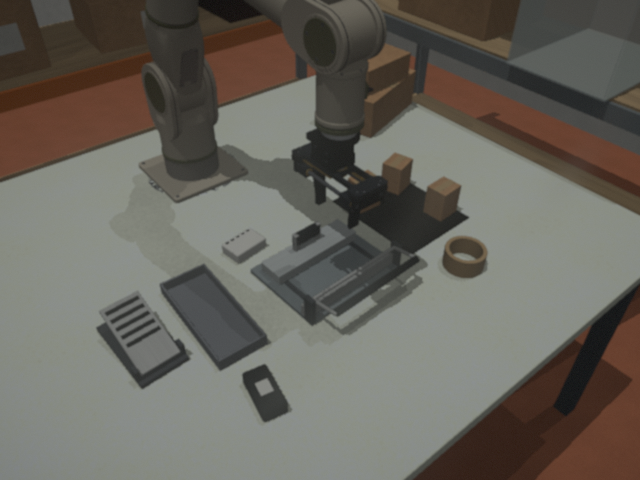

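View pics/side0.png

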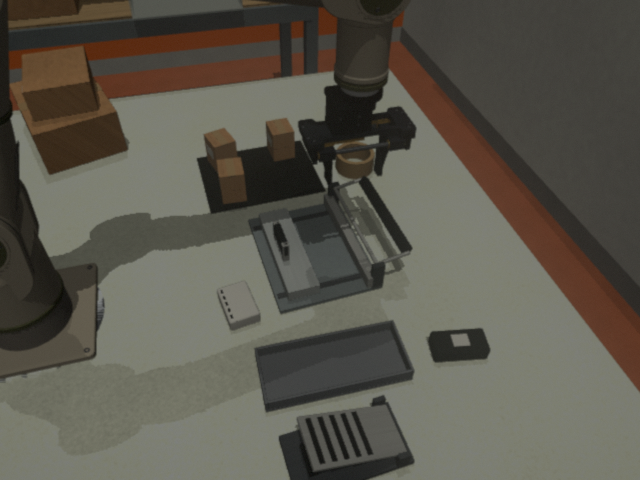

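The scene shows three cartons on the mat, one of them behind the gripper at about (360,178). The side view has them clear at (220,148), (280,140) and (232,180), with the fixture at (320,250), tray at (335,365) and treadle at (350,440). Next I'll enlarge the side view and measure roughly.

```bash
cat > h.py <<'E'
from bench import *
import cv2,numpy as np
from scipy.spatial.transform import Rotation as Ro
def ray(cal,uv,st=None):
    d=np.array([(uv[0]-cal["cx"])/cal["fx"],(uv[1]-cal["cy"])/cal["fy"],1.])
    if "mount" in cal:
        M=cal["mount"];R=Ro.from_quat(st["eef_rot"]).as_matrix()
        return R@M[:3,3]+st["ee_pos"],R@M[:3,:3]@d
    R=np.array(cal["R"]);return -R.T@cal["t"],R.T@d
def on(cal,uv,z,st=None):
    o,d=ray(cal,uv,st);return (o+d*(z-o[2])/d[2])
def proj(cal,X,st=None):
    X=np.array(X,float)
    if "mount" in cal:
        M=cal["mount"];R=Ro.from_quat(st["eef_rot"]).as_matrix()
        p=M[:3,:3].T@(R.T@(X-st["ee_pos"])-M[:3,3])
    else: p=np.array(cal["R"])@X+cal["t"]
    return np.array([cal["fx"]*p[0]/p[2]+cal["cx"],cal["fy"]*p[1]/p[2]+cal["cy"]])
E
python3 - <<'E'
from h import *
im=cv2.imread("pics/side0.png")
cv2.imwrite("pics/sideA.png",cv2.resize(im[110:310,190:430],None,fx=3,fy=3,interpolation=cv2.INTER_CUBIC))
cv2.imwrite("pics/sideB.png",cv2.resize(im[290:480,200:460],None,fx=3,fy=3,interpolation=cv2.INTER_CUBIC))
c=get_calibration("side")
for n,p,z in [("c1",(220,135),.084),("c2",(280,125),.084),("c3",(231,165),.084),("fix",(310,255),.012),("tray",(335,365),.005),("ped",(355,440),.04),("router",(239,305),.02),("tape",(355,160),.04),("adap",(460,345),.03)]: print(n,on(c,p,z).round(3))
s=read_state();w=camera("wrist");cv2.imwrite("pics/w0.png",w[...,::-1])
E
```

```text
c1 [0.423 0.396 0.084]
c2 [0.575 0.402 0.084]
c3 [0.43  0.27  0.084]
fix [0.549 0.016 0.012]
tray [ 0.524 -0.246  0.005]
ped [ 0.508 -0.399  0.04 ]
router [ 0.382 -0.082  0.02 ]
tape [0.734 0.271 0.04 ]
adap [ 0.745 -0.281  0.03 ]
```

View pics/sideA.png

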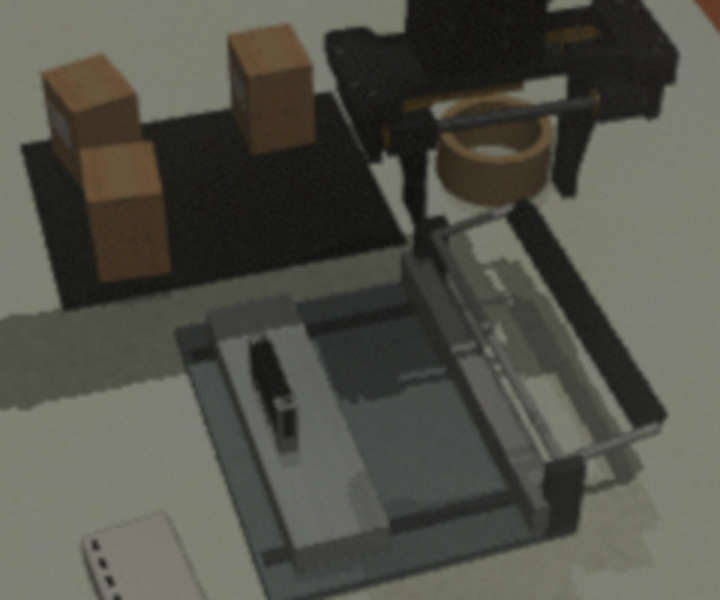

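View pics/sideB.png

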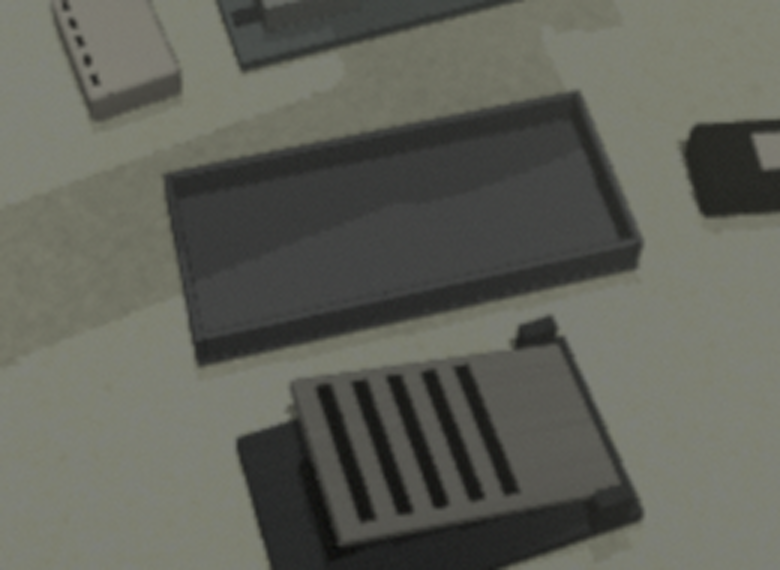

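The crops show the jaw, its handle near (272,395) in crop A, the fence, the tray rim corners and the treadle ribs clearly. I'll look through the wrist camera next for a view of the fixture from above.

View pics/w0.png

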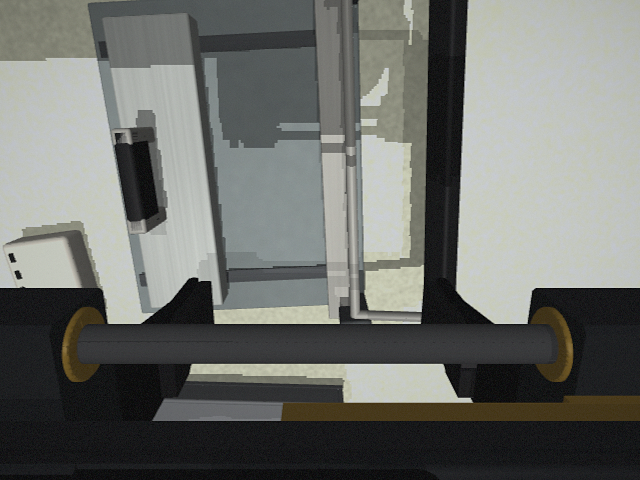

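```bash
python3 - <<'E'
from h import *
c=get_calibration("side")
B=lambda p:(200+(p[0]+.5)/3-.5,290+(p[1]+.5)/3-.5)
A=lambda p:(190+(p[0]+.5)/3-.5,110+(p[1]+.5)/3-.5)
P=[on(c,B(p),.03) for p in [(165,175),(578,93),(640,242),(198,345)]]
print("tray",np.array(P).round(4),np.mean(P,0))
print("pad corners free end",[on(c,B(p),z).round(4) for p,z in [((294,381),.08),((340,545),.08),((560,340),.036),((622,487),.036)]])
print("base",[on(c,B(p),.012).round(4) for p in [(238,440),(640,517)]])
print("jaw",[on(c,A(p),.039).round(4) for p in [(210,318),(290,298),(388,525),(298,550)]])
print("fixbase",[on(c,A(p),.012).round(4) for p in [(178,330),(268,600)]])
print("handle top",[on(c,A(p),.083).round(4) for p in [(252,342),(265,338),(296,400),(278,402)]])
print("router",[on(c,B(p),.028).round(4) for p in [(92,105),(180,72)]])
for q in [[(44,72),(104,55),(136,92),(76,110)],[(229,38),(292,26),(312,62),(246,76)],[(82,150),(152,144),(162,190),(90,198)]]:
    Q=np.array([on(c,A(p),.084) for p in q]);print(Q.mean(0).round(4),[ (np.linalg.norm(Q[i]-Q[i-1]).round(3),np.degrees(np.arctan2(*(Q[i]-Q[i-1])[1::-1])).round(1)) for i in range(4)])
E
```

```text
tray [[ 0.3923 -0.1908  0.03  ]
 [ 0.6484 -0.1997  0.03  ]
 [ 0.6445 -0.3057  0.03  ]
 [ 0.3892 -0.3007  0.03  ]] [ 0.5185887  -0.24922672  0.03      ]
pad corners free end [array([ 0.4286, -0.3583,  0.08  ]), array([ 0.4295, -0.4412,  0.08  ]), array([ 0.5771, -0.3526,  0.036 ]), array([ 0.5786, -0.4354,  0.036 ])]
base [array([ 0.3994, -0.3495,  0.012 ]), array([ 0.5885, -0.4436,  0.012 ])]
jaw [array([0.4668, 0.1336, 0.039 ]), array([0.5283, 0.1398, 0.039 ]), array([ 0.5389, -0.0887,  0.039 ]), array([ 0.4781, -0.0936,  0.039 ])]
fixbase [array([0.4451, 0.1558, 0.012 ]), array([ 0.4545, -0.1069,  0.012 ])]
handle top [array([0.483 , 0.0554, 0.083 ]), array([0.4924, 0.057 , 0.083 ]), array([ 0.499 , -0.0059,  0.083 ]), array([ 0.4872, -0.0046,  0.083 ])]
router [array([ 0.359 , -0.1287,  0.028 ]), array([ 0.4156, -0.1184,  0.028 ])]
[0.4213 0.3881 0.084 ] [(np.float64(0.062), np.float64(106.7)), (np.float64(0.053), np.float64(13.5)), (np.float64(0.062), np.float64(-74.1)), (np.float64(0.052), np.float64(-166.0))]
[0.5731 0.3962 0.084 ] [(np.float64(0.059), np.float64(91.9)), (np.float64(0.056), np.float64(4.7)), (np.float64(0.057), np.float64(-86.5)), (np.float64(0.058), np.float64(-174.0))]
[0.4275 0.2655 0.084 ] [(np.float64(0.061), np.float64(87.5)), (np.float64(0.054), np.float64(-6.5)), (np.float64(0.059), np.float64(-92.5)), (np.float64(0.054), np.float64(175.5))]
```

The wrist view shows the fence's front top edge running from about (316,0) to (329,318), with the jaw and handle to its left at (137,180). The side measurements agree with each other. I'll move over the mat to measure the cartons from above.

carry_out([
  {"hand": 87, "dp": [0.9, -0.5, -0.4], "spin": 0},
  {"hand": 87, "dp": [0.9, -0.5, -0.4], "spin": 0},
  {"hand": 87, "dp": [0.9, -0.5, -0.4], "spin": 0},
  {"hand": 87, "dp": [0.9, -0.5, -0.4], "spin": 0},
  {"hand": 87, "dp": [0.9, -0.5, -0.4], "spin": 0},
  {"hand": 87, "dp": [0.9, -0.5, -0.4], "spin": 0},
  {"hand": 87, "dp": [0.9, -0.5, -0.4], "spin": 0},
])

```text
time: 0.85
ee_pos: [0.4981, 0.2296, 0.303]
eef_rot: [0.705, 0.71, 0.001, -0.0]
ft_force: [-0.4, 0.2, 0.1]
width: 0.0874
grip_force: 0.0
```

carry_out([
  {"hand": 87, "dp": [0.3, 0, -0.1], "spin": 0},
  {"hand": 87, "dp": [0.3, 0, -0.1], "spin": 0},
  {"hand": 87, "dp": [0.3, 0, -0.1], "spin": 0},
  {"hand": 87, "dp": [0.3, 0, -0.1], "spin": 0},
  {"hand": 87, "dp": [0.3, 0, -0.1], "spin": 0},
])

```text
time: 1.35
ee_pos: [0.5006, 0.2983, 0.3256]
eef_rot: [0.708, 0.706, -0.001, 0.0]
ft_force: [0.2, -0.9, -0.6]
width: 0.087
grip_force: 0.0
```

```bash
python3 - <<'E'
from h import *
from types import SimpleNamespace
c=get_calibration("wrist")
s0=dict(eef_rot=[.707117,.707096,-.000508,-.00045],ee_pos=np.array([.6246,0,.20047]))
for p in [(316,3),(329,316)]: print("fence",on(c,p,.04,s0).round(4))
for p in [(105,18),(194,14),(226,302)]: print("jaw",on(c,p,.039,s0).round(4))
s=read_state();w=camera("wrist")[...,::-1];cv2.imwrite("pics/w1.png",w);print(s["ee_pos"],s["eef_rot"])
h=cv2.cvtColor(w,cv2.COLOR_BGR2HSV);m=cv2.inRange(h,(3,60,60),(25,255,255));m[290:]=0
for k in cv2.findContours(cv2.morphologyEx(m,cv2.MORPH_OPEN,np.ones((3,3))),0,2)[0]:
    if cv2.contourArea(k)>400:print(cv2.contourArea(k),cv2.boundingRect(k),cv2.minAreaRect(k), cv2.approxPolyDP(k,4,True)[:,0].tolist())
E
```

```text
fence [0.6237 0.1548 0.04  ]
fence [ 0.6351 -0.0955  0.04  ]
jaw [0.4679 0.1451 0.039 ]
jaw [0.5338 0.1478 0.039 ]
jaw [ 0.544  -0.0825  0.039 ]
[0.50063692 0.29833318 0.32557102] [ 7.07849024e-01  7.06363463e-01 -5.92716248e-04  2.57271374e-04]
4272.5 (216, 179, 63, 75) ((247.0, 216.0), (74.0, 62.0), 90.0) [[231, 179], [216, 190], [218, 251], [270, 253], [277, 236], [278, 181]]
6932.5 (477, 143, 102, 89) ((527.1538696289062, 187.2692413330078), (100.8402328491211, 87.56852722167969), 7.125016689300537) [[511, 144], [482, 167], [477, 182], [481, 204], [515, 229], [534, 231], [554, 224], [575, 200], [578, 178], [573, 163], [550, 146]]
4797.0 (192, 52, 85, 87) ((234.03738403320312, 95.01957702636719), (75.94081115722656, 67.11187744140625), 72.6459732055664) [[248, 52], [192, 69], [215, 138], [276, 121], [259, 63]]
4581.5 (355, 45, 68, 78) ((389.42041015625, 83.73085021972656), (75.69024658203125, 67.41464233398438), 87.99044799804688) [[421, 45], [362, 49], [355, 60], [360, 63], [362, 96], [357, 121], [422, 118]]
```

View pics/w1.png

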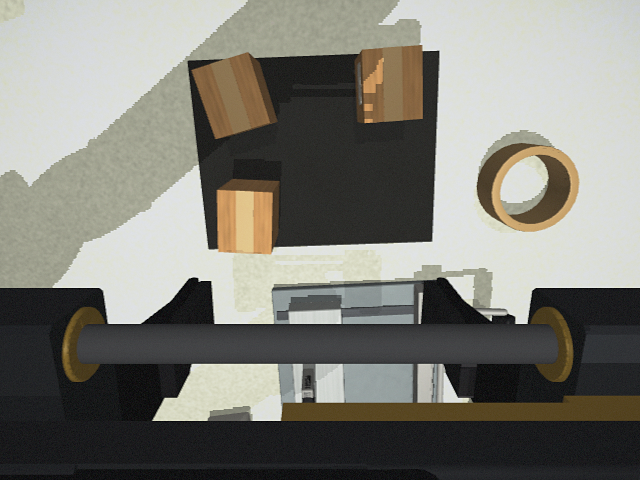

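The wrist view gives the carton tops: c1 at (192,68) to (276,120), c2 at (362,49) to (422,118), and c3 at (217,191) to (271,253). The tape roll is at (528,187).

```bash
python3 - <<'E'
from h import *
c=get_calibration("wrist")
s=dict(eef_rot=[.707849,.706363,-.000593,.000257],ee_pos=np.array([.50064,.29833,.32557]))
for q in [[(192,68),(249,53),(276,120),(217,138)],[(362,49),(421,45),(422,118),(363,122)],[(217,191),(272,192),(271,253),(218,251)]]:
    Q=np.array([on(c,p,.084,s) for p in q]);print(Q.mean(0).round(4),[ (np.linalg.norm(Q[i]-Q[i-1]).round(3),np.degrees(np.arctan2(*(Q[i]-Q[i-1])[1::-1])).round(1)) for i in range(4)])
E
```

```text
[0.4213 0.3928 0.084 ] [(np.float64(0.067), np.float64(106.7)), (np.float64(0.055), np.float64(13.4)), (np.float64(0.064), np.float64(-68.7)), (np.float64(0.061), np.float64(-163.8))]
[0.5716 0.4026 0.084 ] [(np.float64(0.065), np.float64(92.4)), (np.float64(0.054), np.float64(3.5)), (np.float64(0.065), np.float64(-85.5)), (np.float64(0.057), np.float64(-176.4))]
[0.4257 0.2685 0.084 ] [(np.float64(0.064), np.float64(87.2)), (np.float64(0.056), np.float64(-1.2)), (np.float64(0.065), np.float64(-92.7)), (np.float64(0.056), np.float64(177.6))]
```

```bash
cat > plan.py <<'E'
import sys,json,numpy as np
# usage: plan.py x y z yawdeg ; ...   prints dp/spin per waypoint from stored commanded pose; stores the last
f="cmd.json"
try: c=np.array(json.load(open(f)))
except: c=np.array([.5,.3,.326,0])
a=np.radians(c[3]);tx=np.array([-np.sin(a),np.cos(a)]);ty=np.array([np.cos(a),np.sin(a)])
p=c
for w in " ".join(sys.argv[1:]).split(";"):
    w=np.array(list(map(float,w.split())));d=w-c
    n=max(np.linalg.norm((w-p)[:3])/.05,abs(w[3]-p[3])/8.59)
    print([round(v/.25,3) for v in (tx@d[:2],ty@d[:2],-d[2])],"spin",round(-d[3]/180,3),"rows>=%.1f"%n);p=w
json.dump(list(p),open(f,"w"))
E
python3 plan.py ".4265 .268 .15 -2; .4265 .268 .048 -2"
```

```text
[np.float64(-0.128), np.float64(-0.294), np.float64(0.704)] spin 0.011 rows>=3.9
[np.float64(-0.128), np.float64(-0.294), np.float64(1.112)] spin 0.011 rows>=2.0
```

carry_out([
  {"hand": 87, "dp": [-0.128, -0.294, 0.704], "spin": 0.011},
  {"hand": 87, "dp": [-0.128, -0.294, 0.704], "spin": 0.011},
  {"hand": 87, "dp": [-0.128, -0.294, 0.704], "spin": 0.011},
  {"hand": 87, "dp": [-0.128, -0.294, 0.704], "spin": 0.011},
  {"hand": 87, "dp": [-0.128, -0.294, 0.704], "spin": 0.011},
  {"hand": 87, "dp": [-0.128, -0.294, 0.704], "spin": 0.011},
])

```text
time: 2.0
ee_pos: [0.427, 0.2672, 0.1507]
eef_rot: [0.72, 0.694, -0.0, 0.0]
ft_force: [0.5, 0.1, 0.9]
width: 0.0869
grip_force: 0.0
```

carry_out([
  {"hand": 87, "dp": [0, 0, 0.12], "spin": 0},
  {"hand": 87, "dp": [0, 0, 0.24], "spin": 0},
  {"hand": 87, "dp": [0, 0, 0.36], "spin": 0},
  {"hand": 87, "dp": [0, 0, 0.408], "spin": 0},
  {"hand": 87, "dp": [0, 0, 0.408], "spin": 0},
  {"hand": 50, "dp": [0, 0, 0.408], "spin": 0},
  {"hand": 50, "dp": [0, 0, 0.408], "spin": 0},
  {"hand": 50, "dp": [0, 0, 0.408], "spin": 0},
  {"hand": 50, "dp": [0, 0, 0.408], "spin": 0},
  {"hand": 50, "dp": [0, 0, 0.408], "spin": 0},
  {"hand": 50, "dp": [0, 0, 0.408], "spin": 0},
], force=25)

```text
time: 3.1
ee_pos: [0.4266, 0.2682, 0.0487]
eef_rot: [0.719, 0.695, 0.0, 0.0]
ft_force: [-0.9, -1.2, 4.7]
width: 0.0556
grip_force: 25.0
```

```bash
python3 plan.py ".4265 .268 .16 -2; .591 -.048 .16 2.6; .591 -.048 .068 2.6;.591 -.048 .057 2.6"
```

```text
[np.float64(0.0), np.float64(0.0), np.float64(-0.448)] spin -0.0 rows>=2.2
[np.float64(-1.24), np.float64(0.702), np.float64(-0.448)] spin -0.026 rows>=7.1
[np.float64(-1.24), np.float64(0.702), np.float64(-0.08)] spin -0.026 rows>=1.8
[np.float64(-1.24), np.float64(0.702), np.float64(-0.036)] spin -0.026 rows>=0.2
```

```bash
echo '[0.4265,0.268,0.048,-2]'>cmd.json; python3 plan.py ".4265 .268 .16 -2; .5 .08 .16 2.6"; python3 plan.py ".591 -.048 .16 2.6;.591 -.048 .07 2.6; .591 -.048 .057 2.6"; python3 plan.py ".591 -.048 .16 2.6"
```

```text
[np.float64(0.0), np.float64(0.0), np.float64(-0.448)] spin -0.0 rows>=2.2
[np.float64(-0.741), np.float64(0.32), np.float64(-0.448)] spin -0.026 rows>=4.0
[np.float64(-0.528), np.float64(0.34), np.float64(-0.0)] spin -0.0 rows>=3.1
[np.float64(-0.528), np.float64(0.34), np.float64(0.36)] spin -0.0 rows>=1.8
[np.float64(-0.528), np.float64(0.34), np.float64(0.412)] spin -0.0 rows>=0.3
[np.float64(0.0), np.float64(0.0), np.float64(-0.412)] spin -0.0 rows>=2.1
```

carry_out([
  {"hand": 50, "dp": [0, 0, -0.15], "spin": 0},
  {"hand": 50, "dp": [0, 0, -0.3], "spin": 0},
  {"hand": 50, "dp": [0, 0, -0.448], "spin": 0},
  {"hand": 50, "dp": [0, 0, -0.448], "spin": 0},
  {"hand": 50, "dp": [-0.2, 0.09, -0.448], "spin": -0.026},
  {"hand": 50, "dp": [-0.35, 0.15, -0.448], "spin": -0.026},
  {"hand": 50, "dp": [-0.5, 0.22, -0.448], "spin": -0.026},
  {"hand": 50, "dp": [-0.65, 0.28, -0.448], "spin": -0.026},
  {"hand": 50, "dp": [-0.741, 0.32, -0.448], "spin": -0.026},
  {"hand": 50, "dp": [-0.741, 0.32, -0.448], "spin": -0.026},
])

```text
time: 4.1
ee_pos: [0.5006, 0.0756, 0.1591]
eef_rot: [0.692, 0.721, -0.001, 0.0]
ft_force: [0.5, 0.4, -2.8]
width: 0.0559
grip_force: 25.0
```

carry_out([
  {"hand": 50, "dp": [-0.15, 0.1, 0], "spin": 0},
  {"hand": 50, "dp": [-0.3, 0.2, 0], "spin": 0},
  {"hand": 50, "dp": [-0.45, 0.29, 0], "spin": 0},
  {"hand": 50, "dp": [-0.528, 0.34, 0], "spin": 0},
  {"hand": 50, "dp": [-0.528, 0.34, 0], "spin": 0},
  {"hand": 50, "dp": [-0.528, 0.34, 0.12], "spin": 0},
  {"hand": 50, "dp": [-0.528, 0.34, 0.24], "spin": 0},
  {"hand": 50, "dp": [-0.528, 0.34, 0.33], "spin": 0},
  {"hand": 50, "dp": [-0.528, 0.34, 0.37], "spin": 0},
  {"hand": 50, "dp": [-0.528, 0.34, 0.39], "spin": 0},
  {"hand": 50, "dp": [-0.528, 0.34, 0.412], "spin": 0},
  {"hand": 50, "dp": [-0.528, 0.34, 0.412], "spin": 0},
])

```text
time: 5.3
ee_pos: [0.5917, -0.0473, 0.0578]
eef_rot: [0.69, 0.724, 0.001, 0.0]
ft_force: [0.7, 0.4, -2.8]
width: 0.0557
grip_force: 25.0
```

carry_out([
  {"hand": 66, "dp": [0, 0, 0], "spin": 0},
  {"hand": 66, "dp": [0, 0, 0], "spin": 0},
  {"hand": 66, "dp": [0, 0, 0], "spin": 0},
  {"hand": 66, "dp": [0, 0, -0.15], "spin": 0},
  {"hand": 66, "dp": [0, 0, -0.3], "spin": 0},
  {"hand": 66, "dp": [0, 0, -0.412], "spin": 0},
  {"hand": 66, "dp": [0, 0, -0.412], "spin": 0},
])

```text
time: 6.0
ee_pos: [0.5937, -0.0479, 0.1653]
eef_rot: [0.69, 0.723, 0.003, 0.003]
ft_force: [0.8, -0.3, 0.6]
width: 0.0662
grip_force: 0.0
```

```bash
python3 plan.py ".59 .08 .2 2.6; .58 .18 .2 3.5"; python3 plan.py ".572 .401 .15 3.5"; python3 plan.py ".572 .401 .048 3.5"
python3 - <<'E'
from h import *
im=camera("side")[...,::-1]
cv2.imwrite("pics/s1.png",cv2.resize(im[110:310,190:430],None,fx=3,fy=3,interpolation=cv2.INTER_CUBIC))
E
```

```text
[np.float64(0.512), np.float64(0.019), np.float64(-0.16)] spin -0.0 rows>=2.7
[np.float64(0.913), np.float64(-0.003), np.float64(-0.16)] spin -0.005 rows>=2.0
[np.float64(0.884), np.float64(0.022), np.float64(0.2)] spin -0.0 rows>=4.5
[np.float64(0.0), np.float64(0.0), np.float64(0.408)] spin -0.0 rows>=2.0
```

View pics/s1.png

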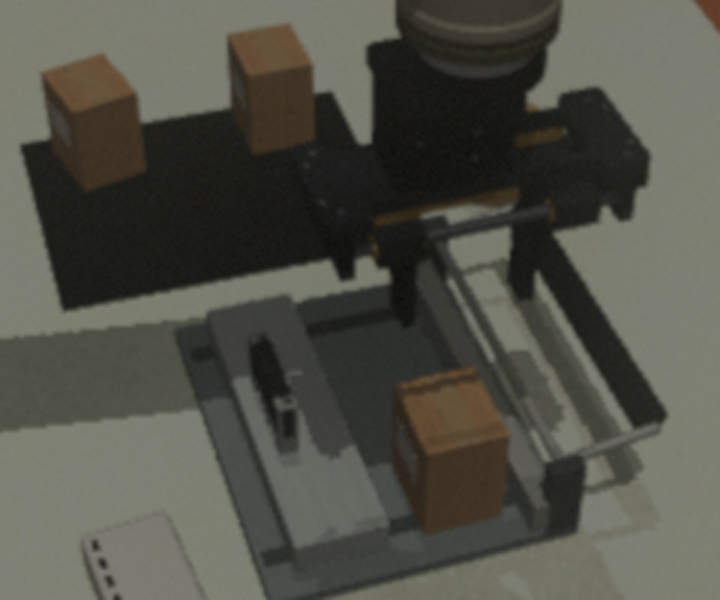

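The first carton stands upright in the right-hand slot at crop (450,450), and the other two are undisturbed. Next is c2.

carry_out([
  {"hand": 87, "dp": [0.512, 0.019, -0.16], "spin": 0},
  {"hand": 87, "dp": [0.512, 0.019, -0.16], "spin": 0},
  {"hand": 87, "dp": [0.913, -0.003, -0.16], "spin": -0.005},
  {"hand": 87, "dp": [0.913, -0.003, -0.16], "spin": -0.005},
  {"hand": 87, "dp": [0.913, -0.003, -0.16], "spin": -0.005},
  {"hand": 87, "dp": [0.913, -0.003, -0.16], "spin": -0.005},
])

```text
time: 6.65
ee_pos: [0.5777, 0.1869, 0.1993]
eef_rot: [0.681, 0.732, 0.0, -0.001]
ft_force: [-0.4, 0.1, -0.1]
width: 0.0866
grip_force: 0.0
```

carry_out([
  {"hand": 87, "dp": [0.884, 0.022, 0.2], "spin": 0},
  {"hand": 87, "dp": [0.884, 0.022, 0.2], "spin": 0},
  {"hand": 87, "dp": [0.884, 0.022, 0.2], "spin": 0},
  {"hand": 87, "dp": [0.884, 0.022, 0.2], "spin": 0},
  {"hand": 87, "dp": [0.884, 0.022, 0.2], "spin": 0},
  {"hand": 87, "dp": [0.884, 0.022, 0.2], "spin": 0},
  {"hand": 87, "dp": [0.884, 0.022, 0.2], "spin": 0},
])

```text
time: 7.35
ee_pos: [0.5712, 0.4003, 0.1487]
eef_rot: [0.684, 0.729, -0.001, 0.0]
ft_force: [0.6, -0.6, 0.5]
width: 0.0872
grip_force: 0.0
```

carry_out([
  {"hand": 87, "dp": [0, 0, 0.12], "spin": 0},
  {"hand": 87, "dp": [0, 0, 0.24], "spin": 0},
  {"hand": 87, "dp": [0, 0, 0.36], "spin": 0},
  {"hand": 87, "dp": [0, 0, 0.408], "spin": 0},
  {"hand": 87, "dp": [0, 0, 0.408], "spin": 0},
  {"hand": 50, "dp": [0, 0, 0.408], "spin": 0},
  {"hand": 50, "dp": [0, 0, 0.408], "spin": 0},
  {"hand": 50, "dp": [0, 0, 0.408], "spin": 0},
  {"hand": 50, "dp": [0, 0, 0.408], "spin": 0},
  {"hand": 50, "dp": [0, 0, 0.408], "spin": 0},
  {"hand": 50, "dp": [0, 0, 0.408], "spin": 0},
])

```text
time: 8.45
ee_pos: [0.5716, 0.4013, 0.0488]
eef_rot: [0.685, 0.729, 0.0, 0.0]
ft_force: [-0.7, -0.3, 3.1]
width: 0.0558
grip_force: 25.0
```

```bash
python3 plan.py ".572 .401 .17 3.5;.58 .17 .17 2.6"; python3 plan.py ".5875 .027 .17 2.6;.5875 .027 .07 2.6; .5875 .027 .057 2.6"; python3 plan.py ".5875 .027 .17 2.6"; python3 plan.py ".58 .08 .19 2.6;.5 .2 .19 16"; python3 plan.py ".421 .391 .17 16";python3 plan.py ".421 .391 .048 16"
```

```text
[np.float64(0.0), np.float64(0.0), np.float64(-0.488)] spin -0.0 rows>=2.4
[np.float64(-0.924), np.float64(-0.024), np.float64(-0.488)] spin 0.005 rows>=4.6
[np.float64(-0.573), np.float64(0.004), np.float64(-0.0)] spin -0.0 rows>=2.9
[np.float64(-0.573), np.float64(0.004), np.float64(0.4)] spin -0.0 rows>=2.0
[np.float64(-0.573), np.float64(0.004), np.float64(0.452)] spin -0.0 rows>=0.3
[np.float64(0.0), np.float64(0.0), np.float64(-0.452)] spin -0.0 rows>=2.3
[np.float64(0.213), np.float64(-0.02), np.float64(-0.08)] spin -0.0 rows>=1.1
[np.float64(0.707), np.float64(-0.318), np.float64(-0.08)] spin -0.074 rows>=2.9
[np.float64(0.822), np.float64(-0.093), np.float64(0.08)] spin -0.0 rows>=4.2
[np.float64(0.0), np.float64(0.0), np.float64(0.488)] spin -0.0 rows>=2.4
```

carry_out([
  {"hand": 50, "dp": [0, 0, -0.15], "spin": 0},
  {"hand": 50, "dp": [0, 0, -0.3], "spin": 0},
  {"hand": 50, "dp": [0, 0, -0.488], "spin": 0},
  {"hand": 50, "dp": [0, 0, -0.488], "spin": 0},
  {"hand": 50, "dp": [-0.15, 0, -0.488], "spin": 0.005},
  {"hand": 50, "dp": [-0.3, -0.01, -0.488], "spin": 0.005},
  {"hand": 50, "dp": [-0.45, -0.01, -0.488], "spin": 0.005},
  {"hand": 50, "dp": [-0.6, -0.02, -0.488], "spin": 0.005},
  {"hand": 50, "dp": [-0.75, -0.02, -0.488], "spin": 0.005},
  {"hand": 50, "dp": [-0.924, -0.024, -0.488], "spin": 0.005},
  {"hand": 50, "dp": [-0.924, -0.024, -0.488], "spin": 0.005},
])

```text
time: 9.55
ee_pos: [0.581, 0.162, 0.1699]
eef_rot: [0.694, 0.72, -0.001, 0.001]
ft_force: [0.3, -0.3, -1.0]
width: 0.0554
grip_force: 25.0
```

carry_out([
  {"hand": 50, "dp": [-0.15, 0, 0], "spin": 0},
  {"hand": 50, "dp": [-0.3, 0, 0], "spin": 0},
  {"hand": 50, "dp": [-0.45, 0, 0], "spin": 0},
  {"hand": 50, "dp": [-0.573, 0.004, 0], "spin": 0},
  {"hand": 50, "dp": [-0.573, 0.004, 0], "spin": 0},
  {"hand": 50, "dp": [-0.573, 0.004, 0.12], "spin": 0},
  {"hand": 50, "dp": [-0.573, 0.004, 0.24], "spin": 0},
  {"hand": 50, "dp": [-0.573, 0.004, 0.34], "spin": 0},
  {"hand": 50, "dp": [-0.573, 0.004, 0.4], "spin": 0},
  {"hand": 50, "dp": [-0.573, 0.004, 0.43], "spin": 0},
  {"hand": 50, "dp": [-0.573, 0.004, 0.452], "spin": 0},
  {"hand": 50, "dp": [-0.573, 0.004, 0.452], "spin": 0},
])

```text
time: 10.75
ee_pos: [0.588, 0.0274, 0.0576]
eef_rot: [0.69, 0.724, 0.0, 0.0]
ft_force: [-0.1, 0.3, -2.5]
width: 0.0559
grip_force: 25.0
```

carry_out([
  {"hand": 66, "dp": [0, 0, 0], "spin": 0},
  {"hand": 66, "dp": [0, 0, 0], "spin": 0},
  {"hand": 66, "dp": [0, 0, 0], "spin": 0},
  {"hand": 66, "dp": [0, 0, -0.15], "spin": 0},
  {"hand": 66, "dp": [0, 0, -0.3], "spin": 0},
  {"hand": 66, "dp": [0, 0, -0.452], "spin": 0},
  {"hand": 66, "dp": [0, 0, -0.452], "spin": 0},
])

```text
time: 11.45
ee_pos: [0.5906, 0.0275, 0.1766]
eef_rot: [0.69, 0.723, 0.004, 0.003]
ft_force: [0.4, 0.1, -0.1]
width: 0.0663
grip_force: 0.0
```

carry_out([
  {"hand": 87, "dp": [0.213, -0.02, -0.08], "spin": 0},
  {"hand": 87, "dp": [0.707, -0.318, -0.08], "spin": -0.074},
  {"hand": 87, "dp": [0.707, -0.318, -0.08], "spin": -0.074},
  {"hand": 87, "dp": [0.707, -0.318, -0.08], "spin": -0.074},
  {"hand": 87, "dp": [0.707, -0.318, -0.08], "spin": -0.074},
  {"hand": 87, "dp": [0.707, -0.318, -0.08], "spin": -0.074},
])

```text
time: 12.05
ee_pos: [0.4994, 0.2009, 0.1905]
eef_rot: [0.601, 0.799, 0.0, 0.0]
ft_force: [-0.1, -1.3, 0.1]
width: 0.0868
grip_force: 0.0
```

```bash
python3 - <<'E'
from h import *
im=camera("side")[...,::-1]
cv2.imwrite("pics/s2.png",cv2.resize(im[110:310,190:430],None,fx=3,fy=3,interpolation=cv2.INTER_CUBIC))
E
```

```text
(no output)
```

View pics/s2.png

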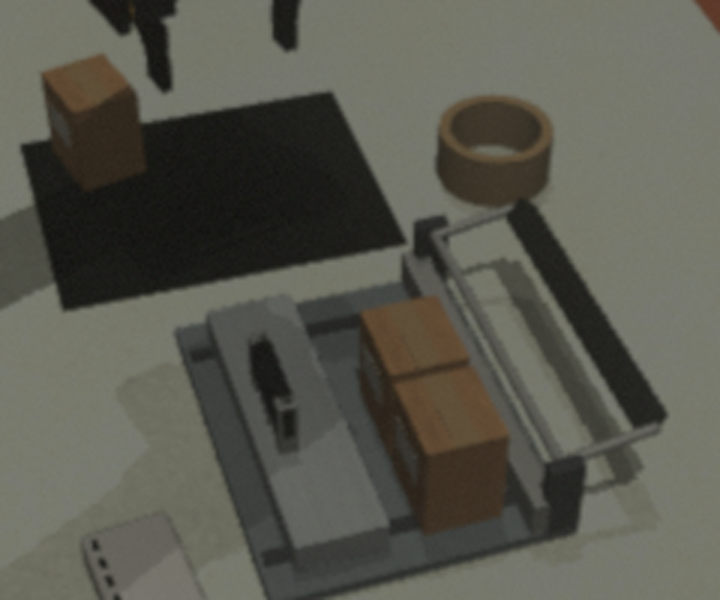

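Two cartons are standing in the bed at (415,335) and (450,440), and c1 is still at (95,90) in the crop. I'll fetch it now.

carry_out([
  {"hand": 87, "dp": [0.822, -0.093, 0.08], "spin": 0},
  {"hand": 87, "dp": [0.822, -0.093, 0.08], "spin": 0},
  {"hand": 87, "dp": [0.822, -0.093, 0.08], "spin": 0},
  {"hand": 87, "dp": [0.822, -0.093, 0.08], "spin": 0},
  {"hand": 87, "dp": [0.822, -0.093, 0.08], "spin": 0},
  {"hand": 87, "dp": [0.822, -0.093, 0.08], "spin": 0},
  {"hand": 87, "dp": [0.822, -0.093, 0.08], "spin": 0},
])

```text
time: 12.8
ee_pos: [0.4226, 0.389, 0.17]
eef_rot: [0.603, 0.798, -0.0, 0.0]
ft_force: [1.0, -1.6, 0.1]
width: 0.0869
grip_force: 0.0
```

carry_out([
  {"hand": 87, "dp": [0, 0, 0.12], "spin": 0},
  {"hand": 87, "dp": [0, 0, 0.24], "spin": 0},
  {"hand": 87, "dp": [0, 0, 0.36], "spin": 0},
  {"hand": 87, "dp": [0, 0, 0.45], "spin": 0},
  {"hand": 87, "dp": [0, 0, 0.488], "spin": 0},
  {"hand": 87, "dp": [0, 0, 0.488], "spin": 0},
  {"hand": 50, "dp": [0, 0, 0.488], "spin": 0},
  {"hand": 50, "dp": [0, 0, 0.488], "spin": 0},
  {"hand": 50, "dp": [0, 0, 0.488], "spin": 0},
  {"hand": 50, "dp": [0, 0, 0.488], "spin": 0},
  {"hand": 50, "dp": [0, 0, 0.488], "spin": 0},
  {"hand": 50, "dp": [0, 0, 0.488], "spin": 0},
])

```text
time: 14.0
ee_pos: [0.4208, 0.3913, 0.0486]
eef_rot: [0.602, 0.799, 0.0, 0.0]
ft_force: [-0.9, -0.4, 3.3]
width: 0.0556
grip_force: 25.0
```

```bash
cat cmd.json; python3 plan.py ".421 .391 .18 16;.5 .22 .18 2.6"; python3 plan.py ".584 .103 .18 2.6;.584 .103 .07 2.6; .584 .103 .057 2.6"; python3 plan.py ".584 .103 .17 2.6"
```

```text
[0.421, 0.391, 0.048, 16.0][np.float64(0.0), np.float64(0.0), np.float64(-0.528)] spin -0.0 rows>=2.6
[np.float64(-0.745), np.float64(0.115), np.float64(-0.528)] spin 0.074 rows>=3.8
[np.float64(-0.483), np.float64(0.314), np.float64(-0.0)] spin -0.0 rows>=2.9
[np.float64(-0.483), np.float64(0.314), np.float64(0.44)] spin -0.0 rows>=2.2
[np.float64(-0.483), np.float64(0.314), np.float64(0.492)] spin -0.0 rows>=0.3
[np.float64(0.0), np.float64(0.0), np.float64(-0.452)] spin -0.0 rows>=2.3
```

carry_out([
  {"hand": 50, "dp": [0, 0, -0.15], "spin": 0},
  {"hand": 50, "dp": [0, 0, -0.3], "spin": 0},
  {"hand": 50, "dp": [0, 0, -0.45], "spin": 0},
  {"hand": 50, "dp": [0, 0, -0.528], "spin": 0},
  {"hand": 50, "dp": [-0.15, 0.02, -0.528], "spin": 0.02},
  {"hand": 50, "dp": [-0.3, 0.05, -0.528], "spin": 0.04},
  {"hand": 50, "dp": [-0.45, 0.07, -0.528], "spin": 0.06},
  {"hand": 50, "dp": [-0.6, 0.09, -0.528], "spin": 0.074},
  {"hand": 50, "dp": [-0.745, 0.115, -0.528], "spin": 0.074},
  {"hand": 50, "dp": [-0.745, 0.115, -0.528], "spin": 0.074},
])

```text
time: 15.0
ee_pos: [0.5023, 0.2139, 0.18]
eef_rot: [0.693, 0.721, -0.001, 0.001]
ft_force: [0.3, 0.0, -2.1]
width: 0.0555
grip_force: 25.0
```

carry_out([
  {"hand": 50, "dp": [-0.15, 0.1, 0], "spin": 0},
  {"hand": 50, "dp": [-0.3, 0.2, 0], "spin": 0},
  {"hand": 50, "dp": [-0.42, 0.28, 0], "spin": 0},
  {"hand": 50, "dp": [-0.483, 0.314, 0], "spin": 0},
  {"hand": 50, "dp": [-0.483, 0.314, 0], "spin": 0},
  {"hand": 50, "dp": [-0.483, 0.314, 0.12], "spin": 0},
  {"hand": 50, "dp": [-0.483, 0.314, 0.24], "spin": 0},
  {"hand": 50, "dp": [-0.483, 0.314, 0.36], "spin": 0},
  {"hand": 50, "dp": [-0.483, 0.314, 0.44], "spin": 0},
  {"hand": 50, "dp": [-0.483, 0.314, 0.47], "spin": 0},
  {"hand": 50, "dp": [-0.483, 0.314, 0.492], "spin": 0},
  {"hand": 50, "dp": [-0.483, 0.314, 0.492], "spin": 0},
])

```text
time: 16.2
ee_pos: [0.5841, 0.1038, 0.0577]
eef_rot: [0.69, 0.724, 0.0, 0.0]
ft_force: [0.4, -0.3, -1.5]
width: 0.0557
grip_force: 25.0
```

carry_out([
  {"hand": 66, "dp": [0, 0, 0], "spin": 0},
  {"hand": 66, "dp": [0, 0, 0], "spin": 0},
  {"hand": 66, "dp": [0, 0, 0], "spin": 0},
  {"hand": 66, "dp": [0, 0, -0.15], "spin": 0},
  {"hand": 66, "dp": [0, 0, -0.3], "spin": 0},
  {"hand": 66, "dp": [0, 0, -0.452], "spin": 0},
  {"hand": 66, "dp": [0, 0, -0.452], "spin": 0},
])

```text
time: 16.9
ee_pos: [0.5869, 0.1038, 0.1767]
eef_rot: [0.69, 0.723, 0.004, 0.003]
ft_force: [-0.2, 0.5, 0.2]
width: 0.066
grip_force: 0.0
```

```bash
python3 plan.py ".493 .023 .17 2.6";python3 plan.py ".493 .023 .055 2.6"
```

```text
[np.float64(-0.303), np.float64(-0.378), np.float64(-0.0)] spin -0.0 rows>=2.4
[np.float64(0.0), np.float64(0.0), np.float64(0.46)] spin -0.0 rows>=2.3
```

carry_out([
  {"hand": 44, "dp": [-0.303, -0.378, 0], "spin": 0},
  {"hand": 44, "dp": [-0.303, -0.378, 0], "spin": 0},
  {"hand": 44, "dp": [-0.303, -0.378, 0], "spin": 0},
  {"hand": 44, "dp": [-0.303, -0.378, 0], "spin": 0},
  {"hand": 44, "dp": [-0.303, -0.378, 0], "spin": 0},
  {"hand": 44, "dp": [-0.303, -0.378, 0], "spin": 0},
])

```text
time: 17.5
ee_pos: [0.4937, 0.0239, 0.1704]
eef_rot: [0.69, 0.724, 0.0, 0.0]
ft_force: [-0.4, -0.4, 0.3]
width: 0.0442
grip_force: 0.0
```

```bash
python3 - <<'E'
from h import *
s=read_state();im=camera("wrist")[...,::-1];c=get_calibration("wrist")
for p in [(.494,.023,.083),(.485,.06,.083)]: print(proj(c,p,s).round())
sd=camera("side")[...,::-1]
a=cv2.resize(im,(400,300));b=cv2.resize(sd[110:310,190:430],(400,333))[:300]
cv2.imwrite("pics/m3.png",np.hstack([a,b]))
E
```

```text
[317. 236.]
[306. 179.]
```

View pics/m3.png

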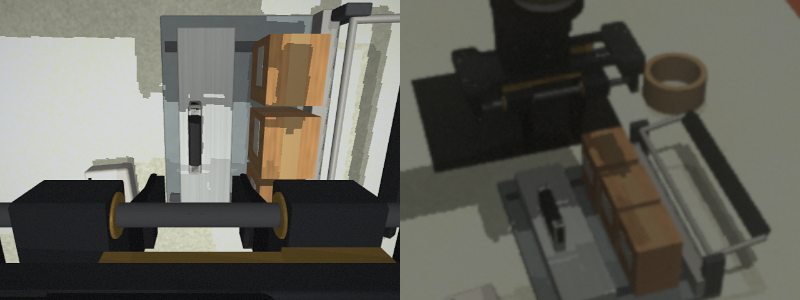

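The wrist view has the handle at full-scale u≈312, as predicted, and all three cartons are standing in a row. I'll pinch the handle.

carry_out([
  {"hand": 44, "dp": [0.03, 0, 0.12], "spin": 0},
  {"hand": 44, "dp": [0.03, 0, 0.24], "spin": 0},
  {"hand": 44, "dp": [0.03, 0, 0.36], "spin": 0},
  {"hand": 44, "dp": [0.03, 0, 0.43], "spin": 0},
  {"hand": 44, "dp": [0.03, 0, 0.46], "spin": 0},
  {"hand": 44, "dp": [0.03, 0, 0.46], "spin": 0},
  {"hand": 5, "dp": [0.03, 0, 0.46], "spin": 0},
  {"hand": 5, "dp": [0.03, 0, 0.46], "spin": 0},
  {"hand": 5, "dp": [0.03, 0, 0.46], "spin": 0},
  {"hand": 5, "dp": [0.03, 0, 0.46], "spin": 0},
  {"hand": 5, "dp": [0.03, 0, 0.46], "spin": 0},
  {"hand": 5, "dp": [0.03, 0, 0.46], "spin": 0},
], force=40)

```text
time: 18.8
ee_pos: [0.4924, 0.0304, 0.0554]
eef_rot: [0.69, 0.724, -0.0, -0.0]
ft_force: [-4.1, 0.1, 4.9]
width: 0.0135
grip_force: 40.0
```

carry_out([
  {"hand": 5, "dp": [0, 0.02, 0], "spin": 0},
  {"hand": 5, "dp": [0, 0.04, 0], "spin": 0},
  {"hand": 5, "dp": [0, 0.06, 0], "spin": 0},
  {"hand": 5, "dp": [0, 0.08, 0], "spin": 0},
  {"hand": 5, "dp": [0, 0.09, 0], "spin": 0},
  {"hand": 5, "dp": [0, 0.1, 0], "spin": 0},
  {"hand": 5, "dp": [0, 0.11, 0], "spin": 0},
  {"hand": 5, "dp": [0, 0.12, 0], "spin": 0},
  {"hand": 5, "dp": [0, 0.12, 0], "spin": 0},
])

```text
time: 19.7
ee_pos: [0.5228, 0.0319, 0.0554]
eef_rot: [0.69, 0.724, -0.0, -0.0]
ft_force: [-4.6, -0.0, 6.6]
width: 0.0131
grip_force: 40.0
```

Friction only so far, so the jaw isn't on the cartons yet. I'll push in small steps.

carry_out([
  {"hand": 5, "dp": [0, 0.006, 0], "spin": 0},
  {"hand": 5, "dp": [0, 0.012, 0], "spin": 0},
  {"hand": 5, "dp": [0, 0.018, 0], "spin": 0},
  {"hand": 5, "dp": [0, 0.018, 0], "spin": 0},
  {"hand": 5, "dp": [0, 0.018, 0], "spin": 0},
])

```text
time: 20.2
ee_pos: [0.5271, 0.0322, 0.0555]
eef_rot: [0.69, 0.724, -0.0, -0.0]
ft_force: [-5.8, -0.3, 7.5]
width: 0.0133
grip_force: 40.0
```

carry_out([
  {"hand": 5, "dp": [0, 0.006, 0], "spin": 0},
  {"hand": 5, "dp": [0, 0.012, 0], "spin": 0},
  {"hand": 5, "dp": [0, 0.012, 0], "spin": 0},
  {"hand": 5, "dp": [0, 0.012, 0], "spin": 0},
])

```text
time: 20.6
ee_pos: [0.527, 0.0321, 0.0554]
eef_rot: [0.69, 0.724, -0.003, -0.002]
ft_force: [-21.9, -0.7, 22.2]
width: 0.013
grip_force: 40.1
```

The jaw has stalled on the cartons with 22 N, so it is closed. I'll release, lift and check.

carry_out([
  {"hand": 40, "dp": [0, -0.01, 0], "spin": 0},
  {"hand": 40, "dp": [0, -0.01, 0], "spin": 0},
  {"hand": 40, "dp": [0, -0.01, 0], "spin": 0},
  {"hand": 40, "dp": [0, -0.01, 0], "spin": 0},
  {"hand": 40, "dp": [0, -0.01, -0.2], "spin": 0},
  {"hand": 40, "dp": [0, -0.01, -0.4], "spin": 0},
  {"hand": 40, "dp": [0, -0.01, -0.6], "spin": 0},
  {"hand": 40, "dp": [-0.4, -0.1, -0.6], "spin": 0},
  {"hand": 40, "dp": [-0.9, -0.1, -0.6], "spin": 0},
  {"hand": 0, "dp": [-0.9, -0.1, -0.6], "spin": 0},
  {"hand": 0, "dp": [-0.9, -0.1, -0.6], "spin": 0},
  {"hand": 0, "dp": [-0.9, -0.1, -0.6], "spin": 0},
  {"hand": 0, "dp": [-0.9, -0.1, -0.6], "spin": 0},
  {"hand": 0, "dp": [-0.9, -0.1, -0.6], "spin": 0},
])

```text
time: 22.0
ee_pos: [0.516, -0.1937, 0.2051]
eef_rot: [0.691, 0.723, 0.0, -0.0]
ft_force: [0.9, 1.4, -0.2]
width: 0.008
grip_force: 0.0
```

```bash
python3 - <<'E'
from h import *
s=read_state();print(s["ee_pos"],s["eef_rot"],s["width"])
im=camera("wrist")[...,::-1];sd=camera("side")[...,::-1]
a=cv2.resize(im,(400,300));b=cv2.resize(sd[110:310,190:430],(400,333))[:300]
b=cv2.resize(sd[150:320,210:430],(400,309))[:300]
cv2.imwrite("pics/m4.png",np.hstack([a,b]));cv2.imwrite("pics/w4full.png",im)
E
```

```text
[ 0.51596167 -0.19370685  0.20505506] [ 6.90568176e-01  7.23267291e-01  1.13976668e-04 -8.70615442e-05] 0.008012364479574395
```

View pics/m4.png

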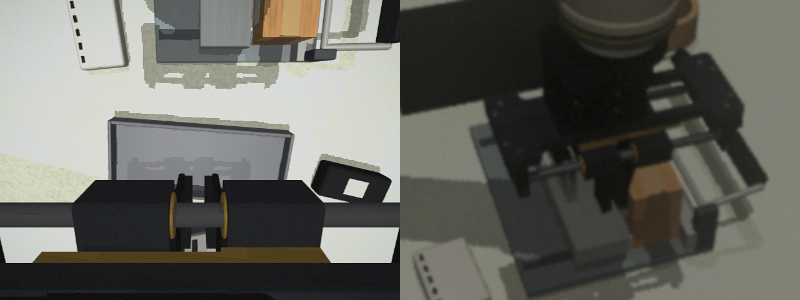

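The right-hand carton is clamped against the fence, as far as this view shows. Next I'll plan the treadle press and refine the tray position from this wrist view.

```bash
echo '[0.5154,-0.1937,0.205,2.6]'>cmd.json
python3 plan.py ".454 -.393 .16 0"; python3 plan.py ".454 -.393 .075 0;.454 -.393 .028 0"
python3 - <<'E'
from h import *
c=get_calibration("wrist");s=dict(eef_rot=[.690568,.723267,.000114,-.000087],ee_pos=np.array([.51596,-.19371,.20506]))
im=cv2.imread("pics/w4full.png")
for p in [(173,192),(467,211)]: print(on(c,p,.03,s).round(4))
cs=get_calibration("scene")
for p,z in [((188,268),0.03),((160,284),.03),((222,362),.03),((267,338),.03),((205,266),.03)]: print(on(cs,p,z).round(4))
cv2.imwrite("pics/t.png",im[170:340,130:520])
E
```

```text
[np.float64(-0.785), np.float64(-0.282), np.float64(0.18)] spin 0.014 rows>=4.3
[np.float64(0.0), np.float64(0.0), np.float64(0.34)] spin -0.0 rows>=1.7
[np.float64(0.0), np.float64(0.0), np.float64(0.528)] spin -0.0 rows>=0.9
[ 0.3927 -0.1861  0.03  ]
[ 0.6456 -0.1909  0.03  ]
[ 0.3865 -0.2251  0.03  ]
[ 0.3934 -0.297   0.03  ]
[ 0.6549 -0.301   0.03  ]
[ 0.6602 -0.2015  0.03  ]
[ 0.4044 -0.1922  0.03  ]
```

carry_out([
  {"hand": 0, "dp": [-0.785, -0.282, 0.18], "spin": 0.014},
  {"hand": 0, "dp": [-0.785, -0.282, 0.18], "spin": 0.014},
  {"hand": 0, "dp": [-0.785, -0.282, 0.18], "spin": 0.014},
  {"hand": 0, "dp": [-0.785, -0.282, 0.18], "spin": 0.014},
  {"hand": 0, "dp": [-0.785, -0.282, 0.18], "spin": 0.014},
  {"hand": 0, "dp": [-0.785, -0.282, 0.18], "spin": 0.014},
  {"hand": 0, "dp": [-0.785, -0.282, 0.18], "spin": 0.014},
])

```text
time: 22.8
ee_pos: [0.456, -0.3911, 0.1603]
eef_rot: [0.705, 0.709, 0.001, -0.0]
ft_force: [0.5, 0.4, 0.9]
width: 0.0007
grip_force: 0.0
```

carry_out([
  {"hand": 0, "dp": [0, 0, 0.15], "spin": 0},
  {"hand": 0, "dp": [0, 0, 0.3], "spin": 0},
  {"hand": 0, "dp": [0, 0, 0.36], "spin": 0},
  {"hand": 0, "dp": [0, 0, 0.4], "spin": 0},
  {"hand": 0, "dp": [0, 0, 0.44], "spin": 0},
  {"hand": 0, "dp": [0, 0, 0.48], "spin": 0},
  {"hand": 0, "dp": [0, 0, 0.5], "spin": 0},
  {"hand": 0, "dp": [0, 0, 0.512], "spin": 0},
  {"hand": 0, "dp": [0, 0, 0.512], "spin": 0},
])

```text
time: 23.7
ee_pos: [0.455, -0.3937, 0.0332]
eef_rot: [0.706, 0.708, 0.0, 0.001]
ft_force: [-3.1, 1.5, 6.4]
width: 0.0003
grip_force: 2.9
```

carry_out([
  {"hand": 0, "dp": [0, 0, 0.012], "spin": 0},
  {"hand": 0, "dp": [0, 0, 0.024], "spin": 0},
  {"hand": 0, "dp": [0, 0, 0.024], "spin": 0},
  {"hand": 0, "dp": [0, 0, 0.024], "spin": 0},
])

```text
time: 24.1
ee_pos: [0.455, -0.394, 0.0276]
eef_rot: [0.706, 0.708, 0.0, 0.001]
ft_force: [-2.8, 0.2, 5.9]
width: 0.0006
grip_force: 3.2
```

```bash
python3 - <<'E'
from h import *
a=camera("scene")[...,::-1][260:400,80:260];b=camera("side")[...,::-1][330:480,200:460]
cv2.imwrite("pics/m5.png",np.hstack([cv2.resize(a,(386,300)),cv2.resize(b,(414,300),interpolation=cv2.INTER_CUBIC)[:, :414]]))
E
```

```text
(no output)
```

View pics/m5.png

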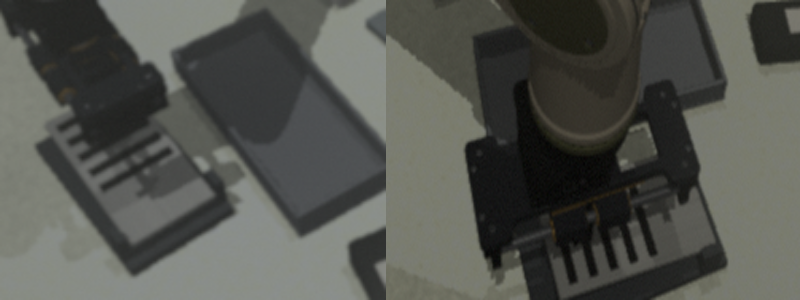

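The fingers are on the treadle between the ribs, with the plate nearly flat. The force hasn't risen, so I'll press on until it does.

carry_out([
  {"hand": 0, "dp": [0, 0, 0.012], "spin": 0},
  {"hand": 0, "dp": [0, 0, 0.02], "spin": 0},
  {"hand": 0, "dp": [0, 0, 0.02], "spin": 0},
  {"hand": 0, "dp": [0, 0, 0.02], "spin": 0},
])

```text
time: 24.6
ee_pos: [0.4548, -0.3941, 0.0227]
eef_rot: [0.706, 0.708, -0.0, 0.001]
ft_force: [-2.9, 0.3, 7.6]
width: 0.0002
grip_force: 3.3
```

```bash
cat > ped.py <<'E'
from h import *
c=get_calibration("side")
def xz(p,y):
    o,d=ray(c,p);q=o+d*(y-o[1])/d[1];return q
B=lambda p:(200+(p[0]+.5)/3-.5,290+(p[1]+.5)/3-.5)
for y in(-.425,-.43,-.435):
    for b,a in [(B((368,520)),(316.2,471.5)),(B((512,492)),(368.3,457.5))]:
        p,q=xz(b,y),xz(a,y)
        f=lambda v:np.arctan2(v[2]-.026,.569-v[0])
        print(y,p.round(4),q.round(4),(f(p)-f(q)).round(3))
E
python3 ped.py; python3 - <<'E'
from h import *
s=read_state();print(s["ee_pos"],s["ft_force"],s["joint_torque"])
im=camera("side")[...,::-1]; cv2.imwrite("pics/s6.png",np.hstack([cv2.resize(im[380:480,260:390],(390,300),interpolation=cv2.INTER_CUBIC),cv2.resize(cv2.imread("pics/side0.png")[380:480,260:390],(390,300),interpolation=cv2.INTER_CUBIC)]))
E
```

```text
-0.425 [ 0.4481 -0.425   0.057 ] [ 0.4392 -0.425   0.0321] 0.204
-0.425 [ 0.5231 -0.425   0.0415] [ 0.5209 -0.425   0.029 ] 0.263
-0.43 [ 0.4464 -0.43    0.0702] [ 0.4377 -0.43    0.0457] 0.197
-0.43 [ 0.5201 -0.43    0.0549] [ 0.518  -0.43    0.0427] 0.218
-0.435 [ 0.4447 -0.435   0.0833] [ 0.4361 -0.435   0.0592] 0.187
-0.435 [ 0.5171 -0.435   0.0683] [ 0.515  -0.435   0.0563] 0.173
[ 0.45478476 -0.39412722  0.02267152] [-2.90127526  0.2871346   7.57734302] [-1.31835882e+00 -5.85017180e+01  3.24877515e+00 -3.21734190e+01
 -6.94876704e-01 -1.01721749e+00  5.47098214e-03]
```

View pics/s6.png

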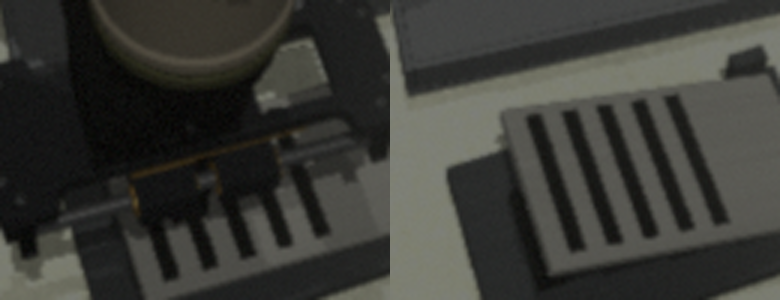

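```bash
python3 - <<'E'
from h import *
s=read_state();w=camera("wrist")[...,::-1];a=camera("scene")[...,::-1]
cs=get_calibration("scene");cw=get_calibration("wrist")
for z in (.0227,.033,.045): print(z,proj(cs,[.455,-.394,z]).round(),proj(cw,[.455,-.394,z],s).round())
A=cv2.resize(a[280:390,90:240],(409,300),interpolation=cv2.INTER_CUBIC)
cv2.imwrite("pics/m7.png",np.vstack([np.hstack([cv2.resize(w,(390,300)),A[:,:409]]),np.hstack([cv2.resize(a[190:300,230:440],(390,204)),cv2.resize(w[250:420,220:420],(409,204))])]))
E
```

```text
0.0227 [131. 325.] [317. 284.]
0.033 [130. 321.] [317. 293.]
0.045 [129. 317.] [317. 305.]
```

View pics/m7.png

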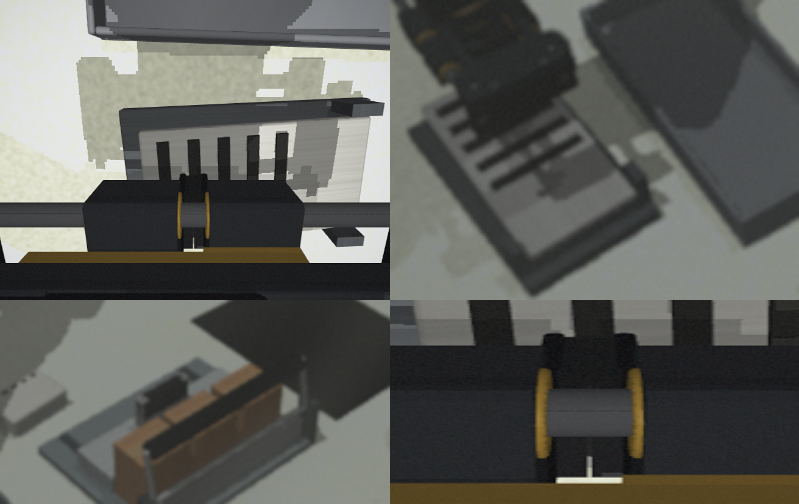

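The marking bar has swung over all three cartons (bottom left of the picture), which are still clamped. I'll press gently on until the stop is felt, then hold.

carry_out([
  {"hand": 0, "dp": [0, 0, 0.012], "spin": 0},
  {"hand": 0, "dp": [0, 0, 0.012], "spin": 0},
  {"hand": 0, "dp": [0, 0, 0.012], "spin": 0},
])

```text
time: 25.05
ee_pos: [0.4549, -0.3942, 0.0197]
eef_rot: [0.706, 0.708, -0.0, 0.001]
ft_force: [-4.1, -0.7, 6.9]
width: 0.0006
grip_force: 3.5
```

carry_out([
  {"hand": 0, "dp": [0, 0, 0.012], "spin": 0},
  {"hand": 0, "dp": [0, 0, 0.012], "spin": 0},
  {"hand": 0, "dp": [0, 0, 0.012], "spin": 0},
])

```text
time: 25.35
ee_pos: [0.4548, -0.3943, 0.0167]
eef_rot: [0.706, 0.708, -0.0, 0.001]
ft_force: [-3.4, -0.3, 7.9]
width: 0.0004
grip_force: 3.6
```

```bash
python3 - <<'E'
from h import *
im=camera("side")[...,::-1]
old=cv2.resize(cv2.imread("pics/s6.png")[:,:390],(130,100),interpolation=cv2.INTER_AREA)
new=im[380:480,260:390]
cv2.imwrite("pics/side8.png",im)
for n in(old,new):
    g=cv2.cvtColor(n,cv2.COLOR_BGR2GRAY)
    print(n.shape,[ (g[r,40:115]).tolist() for r in(88,)])
g0=cv2.cvtColor(old,6);g1=cv2.cvtColor(new,6)
t=g0[78:96,44:74]; r=cv2.matchTemplate(g1[70:100,36:84],t,cv2.TM_CCOEFF_NORMED);print(cv2.minMaxLoc(r),"expect(8,8)")
t=g0[60:82,84:112]; r=cv2.matchTemplate(g1[54:90,76:122],t,cv2.TM_CCOEFF_NORMED);print(cv2.minMaxLoc(r),"expect(8,6)")
E
```

```text
(100, 130, 3) [[33, 32, 28, 27, 43, 62, 73, 74, 75, 76, 76, 75, 63, 35, 18, 16, 14, 16, 31, 56, 73, 77, 76, 77, 77, 74, 64, 39, 20, 21, 26, 33, 49, 69, 76, 76, 77, 75, 76, 75, 75, 76, 77, 74, 74, 74, 75, 74, 77, 77, 77, 76, 72, 64, 55, 52, 48, 42, 37, 36, 34, 34, 34, 36, 34, 33, 35, 36, 35, 36, 35, 36, 34, 35, 35]]
(100, 130, 3) [[32, 31, 30, 39, 67, 73, 76, 76, 75, 75, 74, 59, 28, 15, 17, 17, 19, 46, 69, 75, 76, 77, 76, 78, 76, 63, 30, 16, 16, 14, 24, 47, 72, 76, 76, 76, 78, 76, 77, 74, 69, 73, 76, 76, 78, 76, 75, 77, 80, 88, 90, 89, 87, 82, 78, 71, 62, 54, 51, 47, 42, 35, 33, 37, 35, 33, 36, 36, 34, 35, 37, 34, 33, 34, 36]]
(-0.620032012462616, 0.9727493524551392, (15, 12), (7, 9)) expect(8,8)
(-0.5568755269050598, 0.9769430756568909, (4, 14), (8, 8)) expect(8,6)
```

The plate is still following the fingers down, so it isn't at the stop yet. I'll continue in small steps.

carry_out([
  {"hand": 0, "dp": [0, 0, 0.01], "spin": 0},
  {"hand": 0, "dp": [0, 0, 0.016], "spin": 0},
  {"hand": 0, "dp": [0, 0, 0.016], "spin": 0},
  {"hand": 0, "dp": [0, 0, 0.016], "spin": 0},
])

```text
time: 25.8
ee_pos: [0.4546, -0.3943, 0.0127]
eef_rot: [0.706, 0.708, -0.0, 0.001]
ft_force: [-5.7, 0.3, 7.0]
width: 0.0005
grip_force: 3.8
```

```bash
python3 - <<'E'
from h import *
c=get_calibration("side")
for name,P in (("rib1",(.4464,-.43,.0702)),("rib5",(.5201,-.43,.0549))):
  for a in(0,.1,.2,.25,.28,.3,.33):
    dx,dz=P[0]-.569,P[2]-.026
    # pressing: free end (-x side) goes down
    x=.569+dx*np.cos(a)-dz*np.sin(a); z=.026+dz*np.cos(a)+dx*np.sin(a)
    print(name,a,np.array([x,z]).round(4),proj(c,(x,P[1],z)).round(1))
im=camera("side")[...,::-1];cv2.imwrite("pics/side9.png",im)
g0=cv2.cvtColor(cv2.imread("pics/side8.png"),6);g1=cv2.cvtColor(im,6)
s0=cv2.cvtColor(cv2.imread("pics/side0.png"),6)
def sub(g,t):
    r=cv2.matchTemplate(g,t,cv2.TM_CCOEFF_NORMED);return cv2.minMaxLoc(r)[1::2]
t=g0[458:477,304:334];print("rib1 8->9",sub(g1[440:480,290:350],t),"same=(14,18)")
t=s0[440:468,356:380];print("rib5 0->9",sub(g1[430:480,330:400],t),"same=(26,10)")
s=read_state();print(s["joint_positions"].round(3),s["ee_pos"],s["ft_force"].round(1))
E
```

```text
rib1 0 [0.4464 0.0702] [322.3 463. ]
rib1 0.1 [0.4426 0.0577] [319.6 467.2]
rib1 0.2 [0.4401 0.045 ] [317.8 471.2]
rib1 0.25 [0.4393 0.0385] [317.2 473.1]
rib1 0.28 [0.439  0.0346] [317.  474.2]
rib1 0.3 [0.4388 0.032 ] [316.9 475. ]
rib1 0.33 [0.4387 0.0281] [316.7 476. ]
rib5 0 [0.5201 0.0549] [370.3 453.7]
rib5 0.1 [0.5175 0.0499] [368.3 455.6]
rib5 0.2 [0.5153 0.0446] [366.7 457.4]
rib5 0.25 [0.5145 0.0419] [366.  458.3]
rib5 0.28 [0.514  0.0403] [365.6 458.9]
rib5 0.3 [0.5137 0.0392] [365.4 459.2]
rib5 0.33 [0.5134 0.0375] [365.1 459.8]
rib1 8->9 (0.97593754529953, (14, 19)) same=(14,18)
rib5 0->9 (0.8833892941474915, (22, 16)) same=(26,10)
[ 0.457  0.455  0.225  1.732 -0.119  0.967  0.729] [ 0.45465303 -0.39427439  0.01274072] [-5.5  0.8  8.1]
```

carry_out([
  {"hand": 0, "dp": [0, 0, 0.006], "spin": 0},
  {"hand": 0, "dp": [0, 0, 0.012], "spin": 0},
  {"hand": 0, "dp": [0, 0, 0.012], "spin": 0},
  {"hand": 0, "dp": [0, 0, 0.012], "spin": 0},
])

```text
time: 26.25
ee_pos: [0.4547, -0.3944, 0.0118]
eef_rot: [0.706, 0.708, 0.0, 0.001]
ft_force: [-12.6, 7.3, 29.9]
width: 0.0005
grip_force: 14.7
```

carry_out([
  {"hand": 0, "dp": [0, 0, 0], "spin": 0},
  {"hand": 0, "dp": [0, 0, 0], "spin": 0},
  {"hand": 0, "dp": [0, 0, 0], "spin": 0},
  {"hand": 0, "dp": [0, 0, 0], "spin": 0},
  {"hand": 0, "dp": [0, 0, 0], "spin": 0},
  {"hand": 0, "dp": [0, 0, 0], "spin": 0},
  {"hand": 0, "dp": [0, 0, 0], "spin": 0},
  {"hand": 0, "dp": [0, 0, 0], "spin": 0},
  {"hand": 0, "dp": [0, 0, 0], "spin": 0},
  {"hand": 0, "dp": [0, 0, 0], "spin": 0},
])

```text
time: 27.25
ee_pos: [0.4547, -0.3944, 0.0118]
eef_rot: [0.706, 0.708, 0.0, 0.001]
ft_force: [-12.2, 6.9, 29.8]
width: 0.0006
grip_force: 14.6
```

```bash
python3 - <<'E'
from h import *
im=camera("side")[...,::-1];cv2.imwrite("pics/side10.png",im)
sc=camera("scene")[...,::-1];cv2.imwrite("pics/scene10.png",sc)
w=camera("wrist")[...,::-1];cv2.imwrite("pics/w10.png",w)
st=read_state();print(st["ee_pos"],st["ft_force"].round(1))
up=lambda g:cv2.resize(cv2.cvtColor(g,6),None,fx=4,fy=4,interpolation=cv2.INTER_CUBIC)
a=up(cv2.imread("pics/side8.png"));b=up(im);c9=up(cv2.imread("pics/side9.png"))
t=a[458*4:477*4,304*4:334*4]
for g in(a,c9,b):
    r=cv2.matchTemplate(g[445*4:480*4,290*4:350*4],t,cv2.TM_CCOEFF_NORMED);m=cv2.minMaxLoc(r);print(m[1],(np.array(m[3])/4-[14,13]))
# marking bar: black elongated region in scene image near the cartons (compare expected line if bar centre at z~.107 over cartons)
cs=get_calibration("scene")
def fx(x,y,z):
    a=np.radians(2.6);return [.5995+x*np.cos(a)-y*np.sin(a),.030+x*np.sin(a)+y*np.cos(a),z]
for x in(-.01,0,.01,.02):
  print(x,[proj(cs,fx(x,y,.107)).round(1).tolist() for y in(-.11,.11)])
cw=get_calibration("wrist")
for x in(.43,.41):print(proj(cw,(x,-.355,.033),st).round())
E
```

```text
[ 0.45467327 -0.39443166  0.01183585] [-12.    6.2  29.5]
1.0 [0. 0.]
0.9901450276374817 [-0.25  1.25]
0.9903894066810608 [-0.25  1.5 ]
-0.01 [[295.3, 265.1], [371.0, 220.8]]
0 [[298.4, 267.6], [374.2, 222.9]]
0.01 [[301.6, 270.2], [377.4, 225.1]]
0.02 [[304.8, 272.8], [380.7, 227.2]]
[254. 211.]
[202. 210.]
```

```bash
python3 - <<'E'
from h import *
cs=get_calibration("scene")
def fx(x,y,z):
    a=np.radians(2.6);return [.5995+x*np.cos(a)-y*np.sin(a),.030+x*np.sin(a)+y*np.cos(a),z]
b0=np.arctan2(.074-.065,.118-.052);r=np.hypot(.066,.009)
for hz in(.060,.065):
  b0=np.arctan2(.074-hz,.066);r=np.hypot(.066,.074-hz)
  b1=np.pi-np.arcsin((.107-hz)/r)
  for a in(.2,.25,.275,.3):
    b=b0+(b1-b0)*a/.3;x,z=.052+r*np.cos(b),hz+r*np.sin(b);print(hz,a,round(x,3),round(z,3),[proj(cs,fx(x,y,z)).round(1).tolist() for y in(-.1,0,.1)])
im=cv2.imread("pics/scene10.png");g=cv2.cvtColor(im,6)
print("cols: dark rows (<38)")
for u in range(300,376,8):
    print(u,[ (v,int(g[v,u])) for v in range(205,290) if g[v,u]<34])
E
```

```text
0.06 0.2 0.047 0.127 [[317.2, 270.1], [353.7, 248.1], [387.1, 227.8]]
0.06 0.25 0.023 0.121 [[309.5, 266.3], [345.8, 244.7], [379.1, 224.9]]
0.06 0.275 0.013 0.115 [[306.2, 265.8], [342.2, 244.4], [375.4, 224.8]]
0.06 0.3 0.004 0.107 [[303.3, 266.3], [339.2, 245.1], [372.2, 225.6]]
0.065 0.2 0.044 0.131 [[316.5, 268.1], [353.0, 246.1], [386.5, 225.9]]
0.065 0.25 0.02 0.123 [[308.5, 264.6], [344.7, 243.1], [378.0, 223.3]]
0.065 0.275 0.009 0.116 [[305.1, 264.5], [341.1, 243.2], [374.3, 223.6]]
0.065 0.3 0.0 0.107 [[302.2, 265.5], [338.1, 244.3], [371.1, 224.8]]
cols: dark rows (<38)
300 []
308 []
316 []
324 []
332 []
340 []
348 []
356 []
364 []
372 []
```

```bash
python3 - <<'E'
from h import *
im=cv2.imread("pics/scene10.png");g=cv2.cvtColor(im,6)
m=cv2.imread("pics/m7.png")[300:,:390];m=cv2.cvtColor(cv2.resize(m,(210,110),interpolation=cv2.INTER_AREA),6)
for n,G,o in(("now",g,(0,0)),("m7",m,(190,230))):
  for u in(316,326,336,346,356,366): print(n,u,[int(x) for x in G[228-o[0]:284-o[0]:2,u-o[1]]])
E
```

```text
now 316 [142, 140, 112, 81, 47, 45, 44, 41, 42, 42, 41, 58, 51, 42, 43, 44, 41, 42, 40, 54, 63, 91, 97, 97, 82, 57, 58, 59]
now 326 [77, 76, 49, 44, 41, 41, 41, 43, 52, 47, 43, 42, 41, 40, 39, 40, 53, 62, 91, 96, 94, 75, 59, 58, 58, 57, 56, 58]
now 336 [90, 73, 77, 113, 117, 113, 81, 44, 43, 42, 40, 39, 40, 56, 65, 94, 96, 98, 77, 60, 60, 58, 60, 61, 60, 59, 63, 94]
now 346 [112, 117, 115, 83, 43, 41, 41, 40, 39, 40, 57, 66, 94, 99, 99, 74, 55, 57, 58, 58, 60, 59, 59, 65, 98, 93, 93, 101]
now 356 [107, 43, 40, 40, 37, 38, 41, 55, 60, 60, 59, 83, 70, 58, 58, 59, 59, 58, 59, 59, 71, 100, 88, 100, 96, 73, 69, 68]
now 366 [41, 39, 39, 38, 53, 73, 90, 96, 94, 68, 58, 57, 58, 61, 59, 61, 61, 79, 102, 89, 102, 94, 71, 68, 70, 70, 68, 77]
m7 316 [141, 138, 111, 81, 50, 44, 43, 42, 41, 42, 42, 58, 68, 83, 94, 96, 88, 55, 42, 41, 41, 42, 41, 57, 71, 60, 58, 58]
m7 326 [79, 76, 52, 42, 42, 42, 41, 42, 55, 83, 94, 93, 96, 90, 55, 41, 40, 41, 41, 42, 62, 66, 58, 56, 56, 57, 56, 56]
m7 336 [89, 73, 79, 112, 117, 113, 105, 97, 93, 96, 92, 56, 41, 40, 40, 41, 40, 63, 66, 59, 59, 60, 60, 58, 59, 59, 60, 71]
m7 346 [113, 116, 115, 108, 96, 78, 65, 74, 54, 40, 41, 39, 38, 43, 62, 65, 57, 58, 58, 58, 57, 58, 58, 61, 74, 77, 66, 66]
m7 356 [122, 96, 94, 95, 92, 55, 41, 39, 39, 40, 41, 58, 60, 58, 58, 58, 57, 57, 58, 59, 63, 75, 72, 66, 67, 68, 68, 69]
m7 366 [96, 91, 55, 39, 39, 39, 40, 43, 67, 61, 59, 58, 59, 59, 60, 60, 61, 66, 75, 71, 68, 70, 69, 69, 69, 69, 68, 76]
```

The bar's image position (row 247 at column 336) and the rib position both fit about 0.30 rad, and the force jumped at a firm stop. The hold is done, so I'll release and go to the jaw.

carry_out([
  {"hand": 0, "dp": [0, 0, -0.06], "spin": 0},
  {"hand": 0, "dp": [0, 0, -0.12], "spin": 0},
  {"hand": 0, "dp": [0, 0, -0.18], "spin": 0},
  {"hand": 0, "dp": [0, 0, -0.25], "spin": 0},
  {"hand": 0, "dp": [0, 0, -0.4], "spin": 0},
  {"hand": 0, "dp": [0, 0, -0.6], "spin": 0},
  {"hand": 0, "dp": [0, 0, -0.768], "spin": 0},
  {"hand": 0, "dp": [0, 0, -0.768], "spin": 0},
])

```text
time: 28.2
ee_pos: [0.4563, -0.3951, 0.2071]
eef_rot: [0.706, 0.708, 0.001, 0.005]
ft_force: [1.1, -0.3, -0.3]
width: 0.0002
grip_force: 0.0
```

```bash
echo '[0.454,-0.393,0.2,0]'>cmd.json; python3 plan.py ".5 -.19 .2 2.6"; python3 plan.py ".526 .03 .2 2.6"; python3 plan.py ".526 .03 .055 2.6"; python3 - <<'E'
from h import *
im=camera("side")[...,::-1];g=cv2.cvtColor(im,6)
s0=cv2.cvtColor(cv2.imread("pics/side0.png"),6)
t=s0[440:470,300:375];r=cv2.matchTemplate(g[425:480,285:395],t,cv2.TM_CCOEFF_NORMED);print(cv2.minMaxLoc(r)[1::2],"up=(15,15)")
E
```

```text
[np.float64(0.812), np.float64(0.184), np.float64(-0.0)] spin -0.014 rows>=4.2
[np.float64(0.874), np.float64(0.144), np.float64(-0.0)] spin -0.0 rows>=4.4
[np.float64(0.0), np.float64(0.0), np.float64(0.58)] spin -0.0 rows>=2.9
(0.9919289946556091, (15, 15)) up=(15,15)
```

The treadle is back up, so I'll go to the jaw handle.

carry_out([
  {"hand": 40, "dp": [0.812, 0.184, 0], "spin": -0.014},
  {"hand": 40, "dp": [0.812, 0.184, 0], "spin": -0.014},
  {"hand": 40, "dp": [0.812, 0.184, 0], "spin": -0.014},
  {"hand": 40, "dp": [0.812, 0.184, 0], "spin": -0.014},
  {"hand": 40, "dp": [0.812, 0.184, 0], "spin": -0.014},
  {"hand": 40, "dp": [0.812, 0.184, 0], "spin": -0.014},
])

```text
time: 28.85
ee_pos: [0.4998, -0.1879, 0.1993]
eef_rot: [0.689, 0.725, -0.0, -0.001]
ft_force: [-0.4, -0.2, -0.1]
width: 0.0374
grip_force: 0.0
```

carry_out([
  {"hand": 40, "dp": [0.874, 0.144, 0], "spin": 0},
  {"hand": 40, "dp": [0.874, 0.144, 0], "spin": 0},
  {"hand": 40, "dp": [0.874, 0.144, 0], "spin": 0},
  {"hand": 40, "dp": [0.874, 0.144, 0], "spin": 0},
  {"hand": 40, "dp": [0.874, 0.144, 0], "spin": 0},
  {"hand": 40, "dp": [0.874, 0.144, 0], "spin": 0},
  {"hand": 40, "dp": [0.874, 0.144, 0], "spin": 0},
])

```text
time: 29.55
ee_pos: [0.5255, 0.0278, 0.1996]
eef_rot: [0.691, 0.723, -0.001, -0.0]
ft_force: [-0.3, -0.7, -0.0]
width: 0.0403
grip_force: 0.0
```

carry_out([
  {"hand": 40, "dp": [0, 0, 0.15], "spin": 0},
  {"hand": 40, "dp": [0, 0, 0.3], "spin": 0},
  {"hand": 40, "dp": [0, 0, 0.42], "spin": 0},
  {"hand": 40, "dp": [0, 0, 0.5], "spin": 0},
  {"hand": 40, "dp": [0, 0, 0.55], "spin": 0},
  {"hand": 40, "dp": [0, 0, 0.58], "spin": 0},
  {"hand": 40, "dp": [0, 0, 0.58], "spin": 0},
  {"hand": 5, "dp": [0, 0, 0.58], "spin": 0},
  {"hand": 5, "dp": [0, 0, 0.58], "spin": 0},
  {"hand": 5, "dp": [0, 0, 0.58], "spin": 0},
  {"hand": 5, "dp": [0, 0, 0.58], "spin": 0},
  {"hand": 5, "dp": [0, 0, 0.58], "spin": 0},
])

```text
time: 30.75
ee_pos: [0.5263, 0.0301, 0.0558]
eef_rot: [0.69, 0.724, 0.001, 0.0]
ft_force: [0.5, 0.2, 2.3]
width: 0.0129
grip_force: 40.0
```

carry_out([
  {"hand": 5, "dp": [0, -0.02, 0], "spin": 0},
  {"hand": 5, "dp": [0, -0.04, 0], "spin": 0},
  {"hand": 5, "dp": [0, -0.06, 0], "spin": 0},
  {"hand": 5, "dp": [0, -0.08, 0], "spin": 0},
  {"hand": 5, "dp": [0, -0.1, 0], "spin": 0},
  {"hand": 5, "dp": [0, -0.12, 0], "spin": 0},
  {"hand": 5, "dp": [0, -0.14, 0], "spin": 0},
  {"hand": 5, "dp": [0, -0.16, 0], "spin": 0},
  {"hand": 5, "dp": [0, -0.18, 0], "spin": 0},
  {"hand": 5, "dp": [0, -0.2, 0], "spin": 0},
  {"hand": 5, "dp": [0, -0.21, 0], "spin": 0},
  {"hand": 5, "dp": [0, -0.215, 0], "spin": 0},
  {"hand": 5, "dp": [0, -0.215, 0], "spin": 0},
])

```text
time: 32.05
ee_pos: [0.4718, 0.0274, 0.0557]
eef_rot: [0.69, 0.724, 0.0, 0.0]
ft_force: [2.1, -0.6, 7.3]
width: 0.013
grip_force: 40.0
```

The jaw is open by about 55 mm. I'll release, lift, and check the cartons with the wrist camera.

carry_out([
  {"hand": 36, "dp": [0, 0, 0], "spin": 0},
  {"hand": 36, "dp": [0, 0, 0], "spin": 0},
  {"hand": 36, "dp": [0, 0, 0], "spin": 0},
  {"hand": 36, "dp": [0, 0, -0.2], "spin": 0},
  {"hand": 36, "dp": [0, 0, -0.4], "spin": 0},
  {"hand": 36, "dp": [0, 0, -0.6], "spin": 0},
  {"hand": 64, "dp": [-0.2, 0.2, -0.8], "spin": 0},
  {"hand": 64, "dp": [-0.3, 0.4, -0.9], "spin": 0},
  {"hand": 64, "dp": [-0.3, 0.4, -0.9], "spin": 0},
  {"hand": 64, "dp": [-0.3, 0.4, -0.9], "spin": 0},
  {"hand": 64, "dp": [-0.3, 0.4, -0.9], "spin": 0},
])

```text
time: 33.15
ee_pos: [0.5753, -0.0429, 0.2793]
eef_rot: [0.691, 0.723, -0.001, -0.001]
ft_force: [-0.1, 0.7, -0.9]
width: 0.0625
grip_force: 0.0
```

```bash
python3 - <<'E'
from h import *
s=read_state();w=camera("wrist")[...,::-1];cv2.imwrite("pics/w11.png",w);print(s["ee_pos"],s["width"])
c=get_calibration("wrist")
h=cv2.cvtColor(w,cv2.COLOR_BGR2HSV);m=cv2.inRange(h,(3,60,50),(25,255,255));m[285:]=0
for k in cv2.findContours(cv2.morphologyEx(m,cv2.MORPH_OPEN,np.ones((3,3))),0,2)[0]:
    if cv2.contourArea(k)>400:
        q=cv2.approxPolyDP(k,4,True)[:,0];print(cv2.contourArea(k),q.tolist(),[on(c,p,.092,s).round(3)[:2].tolist() for p in q])
sd=camera("side")[...,::-1]
a=cv2.resize(w,(440,330));b=cv2.resize(sd[150:315,210:390],(360,330),interpolation=cv2.INTER_CUBIC)
cv2.imwrite("pics/m12.png",np.hstack([a,b]))
E
```

```text
[ 0.57525893 -0.04293116  0.27926606] 0.06246983064782881
10254.5 [[318, 81], [319, 243], [379, 243], [382, 172], [372, 163], [360, 162], [382, 161], [385, 81]] [[0.571, 0.06], [0.578, -0.079], [0.633, -0.076], [0.63, -0.012], [0.621, -0.004], [0.61, -0.004], [0.629, -0.002], [0.626, 0.063]]
5123.5 [[318, 0], [318, 75], [374, 75], [386, 66], [388, 0]] [[0.568, 0.12], [0.571, 0.065], [0.617, 0.067], [0.626, 0.074], [0.623, 0.123]]
```

View pics/m12.png

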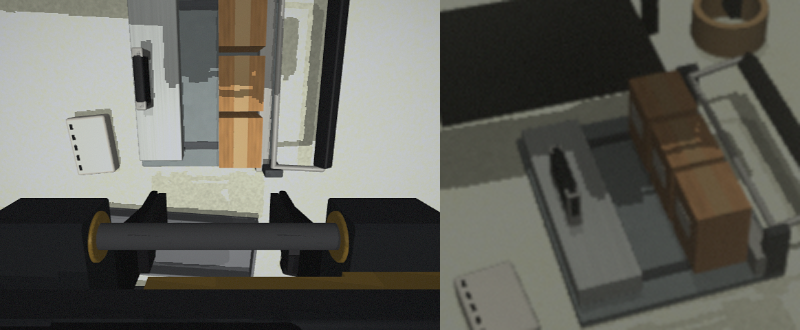

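All three cartons stand upright against the fence and the jaw is wide open. I'll take the right-hand one first.

```bash
echo '[0.5756,-0.0428,0.28,2.6]'>cmd.json; python3 plan.py ".604 -.046 .15 2.6;.604 -.046 .072 2.6"; python3 plan.py ".604 -.046 .19 2.6;.599 -.16 .19 -45;.594 -.248 .19 -91.3"; python3 plan.py ".594 -.248 .067 -91.3"
```

```text
[np.float64(-0.018), np.float64(0.113), np.float64(0.52)] spin -0.0 rows>=2.7
[np.float64(-0.018), np.float64(0.113), np.float64(0.832)] spin -0.0 rows>=1.6
[np.float64(0.0), np.float64(0.0), np.float64(-0.472)] spin -0.0 rows>=2.4
[np.float64(-0.455), np.float64(-0.041), np.float64(-0.472)] spin 0.264 rows>=5.5
[np.float64(-0.805), np.float64(-0.077), np.float64(-0.472)] spin 0.522 rows>=5.4
[np.float64(0.0), np.float64(0.0), np.float64(0.492)] spin -0.0 rows>=2.5
```

carry_out([
  {"hand": 65, "dp": [-0.018, 0.113, 0.2], "spin": 0},
  {"hand": 65, "dp": [-0.018, 0.113, 0.4], "spin": 0},
  {"hand": 65, "dp": [-0.018, 0.113, 0.52], "spin": 0},
  {"hand": 65, "dp": [-0.018, 0.113, 0.52], "spin": 0},
  {"hand": 65, "dp": [-0.018, 0.113, 0.62], "spin": 0},
  {"hand": 65, "dp": [-0.018, 0.113, 0.7], "spin": 0},
  {"hand": 65, "dp": [-0.018, 0.113, 0.78], "spin": 0},
  {"hand": 65, "dp": [-0.018, 0.113, 0.832], "spin": 0},
  {"hand": 65, "dp": [-0.018, 0.113, 0.832], "spin": 0},
  {"hand": 50, "dp": [-0.018, 0.113, 0.832], "spin": 0},
  {"hand": 50, "dp": [-0.018, 0.113, 0.832], "spin": 0},
  {"hand": 50, "dp": [-0.018, 0.113, 0.832], "spin": 0},
  {"hand": 50, "dp": [-0.018, 0.113, 0.832], "spin": 0},
], force=25)

```text
time: 34.55
ee_pos: [0.6042, -0.0458, 0.073]
eef_rot: [0.69, 0.724, 0.0, 0.0]
ft_force: [0.5, 0.8, -0.7]
width: 0.0511
grip_force: 0.0
```

The fingers closed to 51 mm with no force, so they missed above the carton. That fits the treadle result: the tips are about 20 mm shorter than reported. I'll open and go 17 mm lower.

carry_out([
  {"hand": 65, "dp": [0, 0, -0.02], "spin": 0},
  {"hand": 65, "dp": [0, 0, -0.02], "spin": 0},
  {"hand": 65, "dp": [0, 0, -0.02], "spin": 0},
  {"hand": 65, "dp": [0, 0, -0.02], "spin": 0},
  {"hand": 65, "dp": [0, 0, 0.01], "spin": 0},
  {"hand": 65, "dp": [0, 0, 0.03], "spin": 0},
  {"hand": 65, "dp": [0, 0, 0.05], "spin": 0},
  {"hand": 65, "dp": [0, 0, 0.068], "spin": 0},
  {"hand": 65, "dp": [0, 0, 0.068], "spin": 0},
])

```text
time: 35.45
ee_pos: [0.6033, -0.0458, 0.0543]
eef_rot: [0.69, 0.724, -0.0, -0.0]
ft_force: [0.1, -0.2, -0.7]
width: 0.0651
grip_force: 0.0
```

carry_out([
  {"hand": 50, "dp": [0, 0, 0], "spin": 0},
  {"hand": 50, "dp": [0, 0, 0], "spin": 0},
  {"hand": 50, "dp": [0, 0, 0], "spin": 0},
  {"hand": 50, "dp": [0, 0, 0], "spin": 0},
  {"hand": 50, "dp": [0, 0, 0], "spin": 0},
])

```text
time: 35.95
ee_pos: [0.604, -0.0459, 0.0555]
eef_rot: [0.69, 0.724, 0.0, 0.0]
ft_force: [-0.5, 0.3, 1.4]
width: 0.056
grip_force: 25.0
```

carry_out([
  {"hand": 50, "dp": [0, 0, -0.12], "spin": 0},
  {"hand": 50, "dp": [0, 0, -0.24], "spin": 0},
  {"hand": 50, "dp": [0, 0, -0.4], "spin": 0},
  {"hand": 50, "dp": [0, 0, -0.54], "spin": 0},
  {"hand": 50, "dp": [-0.08, -0.01, -0.54], "spin": 0.045},
  {"hand": 50, "dp": [-0.16, -0.02, -0.54], "spin": 0.09},
  {"hand": 50, "dp": [-0.24, -0.02, -0.54], "spin": 0.135},
  {"hand": 50, "dp": [-0.32, -0.03, -0.54], "spin": 0.18},
  {"hand": 50, "dp": [-0.4, -0.04, -0.54], "spin": 0.225},
  {"hand": 50, "dp": [-0.48, -0.05, -0.54], "spin": 0.27},
  {"hand": 50, "dp": [-0.56, -0.05, -0.54], "spin": 0.315},
  {"hand": 50, "dp": [-0.64, -0.06, -0.54], "spin": 0.36},
  {"hand": 50, "dp": [-0.72, -0.07, -0.54], "spin": 0.405},
  {"hand": 50, "dp": [-0.805, -0.077, -0.54], "spin": 0.45},
  {"hand": 50, "dp": [-0.805, -0.077, -0.54], "spin": 0.49},
  {"hand": 50, "dp": [-0.805, -0.077, -0.54], "spin": 0.522},
  {"hand": 50, "dp": [-0.805, -0.077, -0.54], "spin": 0.522},
  {"hand": 50, "dp": [-0.805, -0.077, -0.54], "spin": 0.522},
])

```text
time: 37.75
ee_pos: [0.594, -0.2475, 0.19]
eef_rot: [1.0, -0.009, -0.0, -0.0]
ft_force: [-0.4, -0.7, -2.4]
width: 0.0559
grip_force: 25.0
```

carry_out([
  {"hand": 50, "dp": [0, 0, 0.12], "spin": 0},
  {"hand": 50, "dp": [0, 0, 0.24], "spin": 0},
  {"hand": 50, "dp": [0, 0, 0.36], "spin": 0},
  {"hand": 50, "dp": [0, 0, 0.46], "spin": 0},
  {"hand": 50, "dp": [0, 0, 0.52], "spin": 0},
  {"hand": 50, "dp": [0, 0, 0.545], "spin": 0},
  {"hand": 50, "dp": [0, 0, 0.564], "spin": 0},
  {"hand": 50, "dp": [0, 0, 0.564], "spin": 0},
])

```text
time: 38.55
ee_pos: [0.5945, -0.2479, 0.0497]
eef_rot: [1.0, -0.011, 0.0, 0.0]
ft_force: [0.2, -0.8, -2.0]
width: 0.0556
grip_force: 25.0
```

carry_out([
  {"hand": 66, "dp": [0, 0, 0], "spin": 0},
  {"hand": 66, "dp": [0, 0, 0], "spin": 0},
  {"hand": 66, "dp": [0, 0, 0], "spin": 0},
  {"hand": 66, "dp": [0, 0, -0.15], "spin": 0},
  {"hand": 66, "dp": [0, 0, -0.35], "spin": 0},
  {"hand": 66, "dp": [0, 0, -0.564], "spin": 0},
  {"hand": 66, "dp": [0, 0, -0.564], "spin": 0},
])

```text
time: 39.25
ee_pos: [0.5972, -0.2494, 0.1985]
eef_rot: [1.0, -0.011, 0.006, 0.002]
ft_force: [0.9, -0.8, -0.1]
width: 0.0664
grip_force: 0.0
```

```bash
cat > look.py <<'E'
from h import *
import sys
c=get_calibration("side");im=camera("side")[...,::-1];cv2.imwrite(f"pics/{sys.argv[1]}.png",im)
h=cv2.cvtColor(im,cv2.COLOR_BGR2HSV);m=cv2.inRange(h,(3,70,40),(20,255,255));m[:150]=0
for k in cv2.findContours(cv2.morphologyEx(m,cv2.MORPH_OPEN,np.ones((3,3))),0,2)[0]:
    if cv2.contourArea(k)>200:
        q=cv2.approxPolyDP(k,2.5,True)[:,0];print(cv2.contourArea(k),q.tolist())
def box(x,y,yaw,zb,n):
    a=np.radians(yaw)
    print(n,[[int(round(v)) for v in proj(c,(x+u*28*np.cos(a)/1e3-w*33*np.sin(a)/1e3,y+u*28*np.sin(a)/1e3+w*33*np.cos(a)/1e3,zb+.08))] for u,w in((-1,-1),(1,-1),(1,1),(-1,1))])
for b in sys.argv[2:]:
    x,y,a,z=map(float,b.split(","));box(x,y,a,z,b)
E
python3 look.py s13 .594,-.248,-91.3,.005 .6005,.028,2.6,.012 .597,.102,2.6,.012
echo '[0.594,-0.248,0.19,-91.3]'>cmd.json; python3 plan.py ".6005 -.02 .19 2.6"; python3 plan.py ".6005 .028 .14 2.6;.6005 .028 .055 2.6"; python3 plan.py ".6005 .028 .2 2.6;.58 -.1 .2 -44;.54 -.19 .2 -91.3"; python3 plan.py ".519 -.246 .2 -91.3;.519 -.246 .049 -91.3"
```

```text
2137.0 [[389, 316], [354, 323], [352, 348], [361, 374], [396, 364], [400, 339]]
2298.5 [[305, 188], [305, 199], [312, 211], [310, 219], [307, 214], [305, 217], [324, 258], [349, 254], [351, 228], [329, 185]]
10426.0 [[454, 150], [639, 390], [637, 313], [494, 150]]
756.5 [[337, 150], [338, 161], [341, 162], [337, 165], [342, 169], [341, 173], [348, 177], [366, 174], [371, 157], [367, 150], [343, 150], [341, 154]]
1014.5 [[39, 150], [49, 173], [119, 152]]
.594,-.248,-91.3,.005 [[353, 322], [363, 349], [401, 341], [389, 314]]
.6005,.028,2.6,.012 [[325, 233], [351, 227], [340, 206], [315, 212]]
.597,.102,2.6,.012 [[313, 209], [339, 204], [328, 185], [304, 190]]
[np.float64(0.005), np.float64(-0.912), np.float64(-0.0)] spin -0.522 rows>=10.9
[np.float64(0.192), np.float64(0.009), np.float64(0.2)] spin -0.0 rows>=1.4
[np.float64(0.192), np.float64(0.009), np.float64(0.54)] spin -0.0 rows>=1.7
[np.float64(0.0), np.float64(0.0), np.float64(-0.58)] spin -0.0 rows>=2.9
[np.float64(-0.508), np.float64(-0.105), np.float64(-0.58)] spin 0.259 rows>=5.4
[np.float64(-0.86), np.float64(-0.281), np.float64(-0.58)] spin 0.522 rows>=5.5
[np.float64(-0.079), np.float64(0.226), np.float64(-0.0)] spin -0.0 rows>=1.2
[np.float64(-0.079), np.float64(0.226), np.float64(0.604)] spin -0.0 rows>=3.0
```

The first carton stands in the tray and matches its predicted corners within 2 px. The other two are where expected. Next is the middle one.

carry_out([
  {"hand": 65, "dp": [0, -0.09, 0], "spin": -0.046},
  {"hand": 65, "dp": [0, -0.18, 0], "spin": -0.092},
  {"hand": 65, "dp": [0, -0.27, 0], "spin": -0.138},
  {"hand": 65, "dp": [0, -0.36, 0], "spin": -0.184},
  {"hand": 65, "dp": [0, -0.45, 0], "spin": -0.23},
  {"hand": 65, "dp": [0, -0.54, 0], "spin": -0.276},
  {"hand": 65, "dp": [0, -0.63, 0], "spin": -0.322},
  {"hand": 65, "dp": [0, -0.72, 0], "spin": -0.368},
  {"hand": 65, "dp": [0.005, -0.81, 0], "spin": -0.414},
  {"hand": 65, "dp": [0.005, -0.912, 0], "spin": -0.46},
  {"hand": 65, "dp": [0.005, -0.912, 0], "spin": -0.5},
  {"hand": 65, "dp": [0.005, -0.912, 0], "spin": -0.522},
  {"hand": 65, "dp": [0.005, -0.912, 0], "spin": -0.522},
  {"hand": 65, "dp": [0.005, -0.912, 0], "spin": -0.522},
])

```text
time: 40.7
ee_pos: [0.6001, -0.02, 0.1896]
eef_rot: [0.691, 0.723, -0.0, -0.0]
ft_force: [0.1, -0.8, -0.3]
width: 0.0648
grip_force: 0.0
```

carry_out([
  {"hand": 65, "dp": [0.1, 0.005, 0], "spin": 0},
  {"hand": 65, "dp": [0.192, 0.009, 0.1], "spin": 0},
  {"hand": 65, "dp": [0.192, 0.009, 0.2], "spin": 0},
  {"hand": 65, "dp": [0.192, 0.009, 0.2], "spin": 0},
  {"hand": 65, "dp": [0.192, 0.009, 0.28], "spin": 0},
  {"hand": 65, "dp": [0.192, 0.009, 0.36], "spin": 0},
  {"hand": 65, "dp": [0.192, 0.009, 0.43], "spin": 0},
  {"hand": 65, "dp": [0.192, 0.009, 0.5], "spin": 0},
  {"hand": 65, "dp": [0.192, 0.009, 0.54], "spin": 0},
  {"hand": 65, "dp": [0.192, 0.009, 0.54], "spin": 0},
  {"hand": 50, "dp": [0.192, 0.009, 0.54], "spin": 0},
  {"hand": 50, "dp": [0.192, 0.009, 0.54], "spin": 0},
  {"hand": 50, "dp": [0.192, 0.009, 0.54], "spin": 0},
  {"hand": 50, "dp": [0.192, 0.009, 0.54], "spin": 0},
  {"hand": 50, "dp": [0.192, 0.009, 0.54], "spin": 0},
])

```text
time: 42.2
ee_pos: [0.6006, 0.028, 0.0565]
eef_rot: [0.69, 0.723, 0.0, 0.0]
ft_force: [-3.9, -1.3, 5.9]
width: 0.0557
grip_force: 25.0
```

carry_out([
  {"hand": 50, "dp": [0, 0, -0.12], "spin": 0},
  {"hand": 50, "dp": [0, 0, -0.26], "spin": 0},
  {"hand": 50, "dp": [0, 0, -0.42], "spin": 0},
  {"hand": 50, "dp": [0, 0, -0.58], "spin": 0},
  {"hand": 50, "dp": [-0.09, -0.02, -0.58], "spin": 0.045},
  {"hand": 50, "dp": [-0.18, -0.04, -0.58], "spin": 0.09},
  {"hand": 50, "dp": [-0.27, -0.06, -0.58], "spin": 0.135},
  {"hand": 50, "dp": [-0.36, -0.08, -0.58], "spin": 0.18},
  {"hand": 50, "dp": [-0.45, -0.1, -0.58], "spin": 0.225},
  {"hand": 50, "dp": [-0.54, -0.13, -0.58], "spin": 0.27},
  {"hand": 50, "dp": [-0.63, -0.17, -0.58], "spin": 0.315},
  {"hand": 50, "dp": [-0.72, -0.21, -0.58], "spin": 0.36},
  {"hand": 50, "dp": [-0.8, -0.25, -0.58], "spin": 0.405},
  {"hand": 50, "dp": [-0.86, -0.281, -0.58], "spin": 0.45},
  {"hand": 50, "dp": [-0.86, -0.281, -0.58], "spin": 0.49},
  {"hand": 50, "dp": [-0.86, -0.281, -0.58], "spin": 0.522},
  {"hand": 50, "dp": [-0.86, -0.281, -0.58], "spin": 0.522},
])

```text
time: 43.9
ee_pos: [0.5403, -0.1899, 0.2005]
eef_rot: [1.0, -0.012, 0.0, -0.0]
ft_force: [-0.1, 0.6, -2.1]
width: 0.0554
grip_force: 25.0
```

carry_out([
  {"hand": 50, "dp": [-0.04, 0.12, 0], "spin": 0},
  {"hand": 50, "dp": [-0.079, 0.226, 0], "spin": 0},
  {"hand": 50, "dp": [-0.079, 0.226, 0], "spin": 0},
  {"hand": 50, "dp": [-0.079, 0.226, 0.12], "spin": 0},
  {"hand": 50, "dp": [-0.079, 0.226, 0.24], "spin": 0},
  {"hand": 50, "dp": [-0.079, 0.226, 0.36], "spin": 0},
  {"hand": 50, "dp": [-0.079, 0.226, 0.47], "spin": 0},
  {"hand": 50, "dp": [-0.079, 0.226, 0.55], "spin": 0},
  {"hand": 50, "dp": [-0.079, 0.226, 0.58], "spin": 0},
  {"hand": 50, "dp": [-0.079, 0.226, 0.604], "spin": 0},
  {"hand": 50, "dp": [-0.079, 0.226, 0.604], "spin": 0},
])

```text
time: 45.0
ee_pos: [0.5201, -0.2456, 0.0499]
eef_rot: [1.0, -0.01, 0.001, -0.0]
ft_force: [0.6, -0.6, -0.5]
width: 0.0557
grip_force: 25.0
```

carry_out([
  {"hand": 66, "dp": [0, 0, 0], "spin": 0},
  {"hand": 66, "dp": [0, 0, 0], "spin": 0},
  {"hand": 66, "dp": [0, 0, 0], "spin": 0},
  {"hand": 66, "dp": [0, 0, -0.15], "spin": 0},
  {"hand": 66, "dp": [0, 0, -0.35], "spin": 0},
  {"hand": 66, "dp": [0, 0, -0.564], "spin": 0},
  {"hand": 66, "dp": [0, 0, -0.564], "spin": 0},
])

```text
time: 45.7
ee_pos: [0.5223, -0.2476, 0.1976]
eef_rot: [1.0, -0.011, 0.005, 0.002]
ft_force: [1.8, 0.3, -0.1]
width: 0.0661
grip_force: 0.0
```

```bash
python3 look.py s14 .594,-.248,-91.3,.005 .519,-.246,-91.3,.005 .597,.102,2.6,.012
echo '[0.519,-0.246,0.19,-91.3]'>cmd.json; python3 plan.py ".58 -.02 .19 2.6"; python3 plan.py ".597 .102 .14 2.6;.597 .102 .055 2.6"; python3 plan.py ".597 .102 .2 2.6;.53 -.06 .2 -35"; python3 plan.py ".444 -.2443 .2 -91.3";  python3 plan.py ".444 -.2443 .049 -91.3"
```

```text
4256.0 [[390, 316], [356, 322], [353, 332], [348, 324], [312, 331], [312, 352], [319, 382], [355, 375], [358, 366], [361, 373], [395, 366], [400, 338]]
10419.5 [[454, 150], [639, 390], [637, 313], [494, 150]]
1011.5 [[39, 150], [49, 173], [118, 152]]
.594,-.248,-91.3,.005 [[353, 322], [363, 349], [401, 341], [389, 314]]
.519,-.246,-91.3,.005 [[310, 330], [319, 358], [358, 350], [348, 322]]
.597,.102,2.6,.012 [[313, 209], [339, 204], [328, 185], [304, 190]]
[np.float64(0.223), np.float64(-0.909), np.float64(-0.0)] spin -0.522 rows>=10.9
[np.float64(0.484), np.float64(0.09), np.float64(0.2)] spin -0.0 rows>=2.7
[np.float64(0.484), np.float64(0.09), np.float64(0.54)] spin -0.0 rows>=1.7
[np.float64(0.0), np.float64(0.0), np.float64(-0.58)] spin -0.0 rows>=2.9
[np.float64(-0.635), np.float64(-0.297), np.float64(-0.58)] spin 0.209 rows>=4.4
[np.float64(-0.801), np.float64(0.141), np.float64(-0.0)] spin 0.313 rows>=6.6
[np.float64(0.0), np.float64(0.0), np.float64(0.604)] spin -0.0 rows>=3.0
```

carry_out([
  {"hand": 65, "dp": [0.02, -0.09, 0], "spin": -0.046},
  {"hand": 65, "dp": [0.04, -0.18, 0], "spin": -0.092},
  {"hand": 65, "dp": [0.06, -0.27, 0], "spin": -0.138},
  {"hand": 65, "dp": [0.08, -0.36, 0], "spin": -0.184},
  {"hand": 65, "dp": [0.11, -0.45, 0], "spin": -0.23},
  {"hand": 65, "dp": [0.13, -0.54, 0], "spin": -0.276},
  {"hand": 65, "dp": [0.15, -0.63, 0], "spin": -0.322},
  {"hand": 65, "dp": [0.17, -0.72, 0], "spin": -0.368},
  {"hand": 65, "dp": [0.2, -0.81, 0], "spin": -0.414},
  {"hand": 65, "dp": [0.223, -0.909, 0], "spin": -0.46},
  {"hand": 65, "dp": [0.223, -0.909, 0], "spin": -0.5},
  {"hand": 65, "dp": [0.223, -0.909, 0], "spin": -0.522},
  {"hand": 65, "dp": [0.223, -0.909, 0], "spin": -0.522},
  {"hand": 65, "dp": [0.223, -0.909, 0], "spin": -0.522},
])

```text
time: 47.15
ee_pos: [0.5796, -0.0201, 0.1894]
eef_rot: [0.691, 0.723, -0.0, -0.0]
ft_force: [-0.5, 0.0, -0.5]
width: 0.065
grip_force: 0.0
```

```bash
sed 's/"side"/"scene"/g; s/m\[:150\]=0/m[:180]=0;m[:,:250]=0/' look.py > looks.py; python3 looks.py sc15 .597,.102,2.6,.012; python3 - <<'E'
from h import *
s=read_state();w=camera("wrist")[...,::-1];c=get_calibration("wrist")
h=cv2.cvtColor(w,cv2.COLOR_BGR2HSV);m=cv2.inRange(h,(3,60,50),(25,255,255));m[285:]=0
for k in cv2.findContours(cv2.morphologyEx(m,cv2.MORPH_OPEN,np.ones((3,3))),0,2)[0]:
    if cv2.contourArea(k)>300:
        q=cv2.approxPolyDP(k,4,True)[:,0];print(cv2.contourArea(k),q.tolist(),[on(c,p,.092,s).round(3)[:2].tolist() for p in q])
E
```

```text
19340.0 [[639, 287], [575, 407], [566, 416], [553, 404], [587, 336], [587, 328], [415, 479], [639, 479]]
1063.5 [[453, 238], [446, 244], [445, 252], [453, 260], [447, 268], [455, 274], [468, 276], [465, 271], [469, 268], [466, 267], [482, 261], [485, 248], [468, 237], [461, 240], [460, 237]]
799.5 [[380, 235], [367, 225], [346, 235], [344, 261], [348, 257], [358, 260], [355, 257], [358, 254], [366, 254], [373, 244], [379, 243]]
1097.5 [[577, 180], [639, 213], [639, 180]]
.597,.102,2.6,.012 [[342, 236], [360, 248], [381, 235], [364, 223]]
8488.5 [[308, 0], [311, 94], [381, 94], [397, 88], [401, 0]] [[0.568, 0.121], [0.572, 0.068], [0.616, 0.07], [0.626, 0.074], [0.623, 0.124]]
```

The last carton is in place, with its near edge at y≈0.068 and its centre at x≈0.597. I'll take it now.

carry_out([
  {"hand": 65, "dp": [0.17, 0.03, 0], "spin": 0},
  {"hand": 65, "dp": [0.34, 0.06, 0], "spin": 0},
  {"hand": 65, "dp": [0.484, 0.09, 0.1], "spin": 0},
  {"hand": 65, "dp": [0.484, 0.09, 0.2], "spin": 0},
  {"hand": 65, "dp": [0.484, 0.09, 0.2], "spin": 0},
  {"hand": 65, "dp": [0.484, 0.09, 0.28], "spin": 0},
  {"hand": 65, "dp": [0.484, 0.09, 0.36], "spin": 0},
  {"hand": 65, "dp": [0.484, 0.09, 0.43], "spin": 0},
  {"hand": 65, "dp": [0.484, 0.09, 0.5], "spin": 0},
  {"hand": 65, "dp": [0.484, 0.09, 0.54], "spin": 0},
  {"hand": 65, "dp": [0.484, 0.09, 0.54], "spin": 0},
  {"hand": 50, "dp": [0.484, 0.09, 0.54], "spin": 0},
  {"hand": 50, "dp": [0.484, 0.09, 0.54], "spin": 0},
  {"hand": 50, "dp": [0.484, 0.09, 0.54], "spin": 0},
  {"hand": 50, "dp": [0.484, 0.09, 0.54], "spin": 0},
  {"hand": 50, "dp": [0.484, 0.09, 0.54], "spin": 0},
])

```text
time: 48.85
ee_pos: [0.597, 0.1018, 0.0565]
eef_rot: [0.69, 0.723, 0.0, 0.0]
ft_force: [-3.0, -1.4, 5.8]
width: 0.0559
grip_force: 25.0
```

carry_out([
  {"hand": 50, "dp": [0, 0, -0.12], "spin": 0},
  {"hand": 50, "dp": [0, 0, -0.26], "spin": 0},
  {"hand": 50, "dp": [0, 0, -0.42], "spin": 0},
  {"hand": 50, "dp": [0, 0, -0.58], "spin": 0},
  {"hand": 50, "dp": [-0.13, -0.06, -0.58], "spin": 0.042},
  {"hand": 50, "dp": [-0.26, -0.12, -0.58], "spin": 0.084},
  {"hand": 50, "dp": [-0.39, -0.18, -0.58], "spin": 0.126},
  {"hand": 50, "dp": [-0.52, -0.24, -0.58], "spin": 0.168},
  {"hand": 50, "dp": [-0.635, -0.297, -0.58], "spin": 0.209},
  {"hand": 50, "dp": [-0.635, -0.297, -0.58], "spin": 0.209},
])

```text
time: 49.85
ee_pos: [0.5288, -0.0654, 0.2011]
eef_rot: [0.889, 0.457, 0.0, 0.001]
ft_force: [0.6, 0.3, -1.6]
width: 0.0557
grip_force: 25.0
```

carry_out([
  {"hand": 50, "dp": [-0.11, 0.02, 0], "spin": 0.045},
  {"hand": 50, "dp": [-0.22, 0.04, 0], "spin": 0.09},
  {"hand": 50, "dp": [-0.33, 0.06, 0], "spin": 0.135},
  {"hand": 50, "dp": [-0.45, 0.08, 0], "spin": 0.18},
  {"hand": 50, "dp": [-0.57, 0.1, 0], "spin": 0.225},
  {"hand": 50, "dp": [-0.69, 0.12, 0], "spin": 0.27},
  {"hand": 50, "dp": [-0.801, 0.141, 0], "spin": 0.313},
  {"hand": 50, "dp": [-0.801, 0.141, 0], "spin": 0.313},
  {"hand": 50, "dp": [-0.801, 0.141, 0], "spin": 0.313},
])

```text
time: 50.75
ee_pos: [0.4447, -0.2443, 0.2006]
eef_rot: [1.0, -0.01, 0.0, -0.0]
ft_force: [1.1, 0.8, -2.0]
width: 0.0557
grip_force: 25.0
```

```bash
sed 's/"side"/"scene"/g; s/m\[:150\]=0/m[:250]=0;m[:,320:]=0/' look.py > looks.py; python3 looks.py sc16 .594,-.248,-91.3,.005 .519,-.246,-91.3,.005
```

```text
2026.5 [[189, 286], [193, 309], [225, 349], [222, 333], [227, 327], [236, 326], [234, 323], [246, 314], [226, 295], [213, 276]]
.594,-.248,-91.3,.005 [[230, 294], [205, 307], [222, 328], [247, 314]]
.519,-.246,-91.3,.005 [[211, 273], [187, 285], [203, 304], [228, 291]]
```

carry_out([
  {"hand": 50, "dp": [0, 0, 0.12], "spin": 0},
  {"hand": 50, "dp": [0, 0, 0.24], "spin": 0},
  {"hand": 50, "dp": [0, 0, 0.36], "spin": 0},
  {"hand": 50, "dp": [0, 0, 0.47], "spin": 0},
  {"hand": 50, "dp": [0, 0, 0.55], "spin": 0},
  {"hand": 50, "dp": [0, 0, 0.58], "spin": 0},
  {"hand": 50, "dp": [0, 0, 0.604], "spin": 0},
  {"hand": 50, "dp": [0, 0, 0.604], "spin": 0},
  {"hand": 66, "dp": [0, 0, 0.604], "spin": 0},
  {"hand": 66, "dp": [0, 0, 0.604], "spin": 0},
  {"hand": 66, "dp": [0, 0, 0.604], "spin": 0},
  {"hand": 66, "dp": [0, 0, 0.45], "spin": 0},
  {"hand": 66, "dp": [0, 0, 0.25], "spin": 0},
  {"hand": 66, "dp": [0, 0, 0], "spin": 0},
  {"hand": 66, "dp": [0, 0, -0.1], "spin": 0},
  {"hand": 66, "dp": [0.1, -0.8, -0.2], "spin": 0},
  {"hand": 66, "dp": [0.1, -0.8, -0.2], "spin": 0},
  {"hand": 66, "dp": [0.1, -0.8, -0.2], "spin": 0},
  {"hand": 66, "dp": [0.1, -0.8, -0.2], "spin": 0},
  {"hand": 66, "dp": [0.1, -0.8, -0.2], "spin": 0},
])

```text
time: 52.8
ee_pos: [0.4747, -0.0383, 0.2513]
eef_rot: [1.0, -0.006, 0.001, -0.001]
ft_force: [-0.1, -1.0, -0.3]
width: 0.066
grip_force: 0.0
```

```bash
sed -i 's/m\[:150\]=0/m[:280]=0;m[:,500:]=0/' look.py; python3 look.py s17 .594,-.248,-91.3,.005 .519,-.246,-91.3,.005 .444,-.2443,-91.3,.005; python3 - <<'E'
from h import *
g=cv2.cvtColor(cv2.imread("pics/s17.png"),6);s0=cv2.cvtColor(cv2.imread("pics/side0.png"),6)
t=s0[440:470,300:375];print("pedal",cv2.minMaxLoc(cv2.matchTemplate(g[425:480,285:395],t,5))[1::2],"up=(15,15)")
s=read_state();print(s["ee_pos"],s["ft_force"].round(1))
E
```

```text
6400.5 [[390, 316], [355, 322], [353, 331], [349, 324], [315, 330], [312, 339], [308, 332], [272, 339], [279, 392], [313, 385], [317, 374], [322, 383], [355, 375], [358, 366], [361, 373], [395, 366], [400, 338]]
.594,-.248,-91.3,.005 [[353, 322], [363, 349], [401, 341], [389, 314]]
.519,-.246,-91.3,.005 [[310, 330], [319, 358], [358, 350], [348, 322]]
.444,-.2443,-91.3,.005 [[267, 339], [273, 368], [313, 359], [305, 331]]
pedal (0.9979520440101624, (15, 15)) up=(15,15)
[ 0.47435098 -0.04145937  0.25092909] [ 0.6 -0.3 -0.1]
```

All three cartons stand in the tray, the treadle is up, the jaw is open and the arm is clear.

```bash
python3 -c "
from bench import *
print(close_job())"
```

```text
the job is handed in; nothing more can be done
None
```

I handed the job in after about 53 s of robot time: all three cartons were clamped, marked (treadle held at its stop for over 1 s, to about 0.30 rad judging by the images) and stood upright in the grey tray, with the jaw about 55 mm open and the treadle up; the judge's result was not shown.

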